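Park a zoom lens on the sloped lens stand

TASK

Get the sloped lens stand ready and park the zoom lens on it: first press the plain rectangular stop block fully home into the recess at the low end of the stand. Then lay the zoom lens along the two V saddles with its narrow metal mount end down against the stop block, letting it settle in both saddles while you still hold it, and only then let go. Leave the other things on the desk where they are.

Things in the scene. Friction and masses are not known exactly. Their poses are not given: they have to be found in the camera images.
- deck: Fixed plywood deck of the lens stand, 190 x 120 x 30 mm, sloping at 26 degrees, low end to the robot's right and somewhat away from it. Origin: centre of its underside. Axes: x up the slope, y level across, z square out of the deck. On it stand two grey V saddles
- recess (a point): Centre of the mouth of the rectangular recess in the deck, in the plane of the deck surface, 29 mm up from its low edge. Axes as the deck: x up the slope, y across, z out. The recess is 48 mm along x, 60 mm along y, 20 mm deep
- cradle (a point): Where the lens's centre lies when it rests in both saddles against the seated stop block: 77 mm up the slope from the recess, 45 mm above the deck surface. Axes as the deck. The saddles (90-degree V, 12 mm thick, 72 mm wide, about 36 mm high) stand 33 mm up and 33 mm down the slope from here; the 54 mm gap between them leaves room for fingers beside the lens
- stop_center (a point): Centre of the loose grey plastic stop block, 44 x 56 x 64 mm (x, y, z), 0.2 kg, upright on the desk; foot 32 mm below. Its foot tapers by 3 mm all round over the last 6 mm. Fits the recess with 2 mm play each side, its x along the recess x, either way round. Home, it stands 44 mm out of the deck (this point 12 mm out), 16 mm from the lower saddle: grip it across its y
- lens_center (a point): Centre of the loose zoom lens, a black cylinder 58 mm in diameter, 110 mm long overall; the last 10 mm at its -x end is a narrower metal mount, 48 mm in diameter. x: along the axis from mount to front glass. 0.3 kg. Starts lying level, centre 38 mm above the desk, in a low fixed cork rest 130 x 90 mm whose ribs (under 15 mm high) leave its sides free to grip along y
- lens_mount (a point): Centre of the lens's narrow metal mount end face, 55 mm from the lens centre along its -x; at the start it points towards the robot or to its right
- jar: Bystander: glass jar with a hinged lid, 84 mm diameter, 107 mm high, origin at the centre of its underside
- hood: Bystander: black plastic lens hood, open ring 80 mm diameter, 42 mm high, origin at the centre of its underside
- filter_ring: Bystander: metal filter ring lying flat, 72 mm diameter, 7 mm high, origin at the centre of its underside
- bracket: Bystander: aluminium L-bracket, 70 x 30 mm foot, 54 mm high, origin under the middle of the foot
- driver: Bystander: screwdriver lying on the desk beyond the stand, about 200 mm long
- mug: Bystander: white mug, 80 mm diameter, 90 mm high, origin at the centre of its underside
- brush: Bystander: cleaning brush lying on the desk at the right, about 200 mm long
Things that resemble listed ones, but are neither listed nor needed, are in the scene too. Leave any purple look-alike of the part that bears lens_center alone.

How it is judged:
By the outcome, as a careful person would: the job done as asked, in the order asked, and still so for the second after the job is handed in, with the robot touching nothing.
It also fails if it takes over 67 s, if anything falls off the work surface, if the arm or the gripper's body presses on something with over 40 N, if the wrist force passes 120 N, or if a joint passes its speed limit or range.

ROBOT

A 6-joint arm with a two-finger parallel gripper is mounted at the origin on the work surface. World frame = base frame: x ahead of the robot, y to its left, z up, the work surface at z = 0. Lengths are in m, angles in rad, forces in N, time in s.
With the tool pointing down it reaches from about 0.375 to 0.9 m from the base axis. Payload 3.1 kg.
Tool frame: the origin (TCP) lies midway between the tips of the shut fingers; the grasp point (between the pads) lies 19 mm behind it; y points along the fingers, x is the direction in which the jaws open and shut, and the axes are right-handed (so a half turn about y gives the same grasp; the last joint's range is limited). The gripper opens to 87 mm and grips with 3 to 60 N. Pads are 19 mm wide; open, the fingers measure 117 mm over their backs; the gripper's body (75 mm by 190 mm) begins 51 mm behind the grasp point.
Start: joints at [0.936, 0.527, 1.433, -0, 1.181, -0.178], TCP at [0.275, 0.561, 0.223] pointing down, gripper open.
Joint ranges: [-3.08, 3.08], [-0.75, 2.2], [0.22, 2.44], [-1.43, 4.57], [0, 2.65], [-2.85, 2.85]. Speed limits (rad/s): [2.79, 2.79, 3.14, 3.14, 3.14, 3.14].

INTERFACE

Orientations are given as a unit quaternion [x, y, z, w].
In Python, from rig import * gives the robot as it stands.
- The arm moves only by the tool jog_arm, never from a script. Its argument "series" is a list of rows, each a list of 7 numbers: the shift along the tool's x, y, z in mm, then the turn, a rotation vector about the tool's x, y, z in rad, then the gripper's target within -1 to 1 (shut at 1, half-way at 0, fully open at -1). A call has 1 to 20 rows; each row is the pose to reach, as a shift and turn from the pose commanded when the call began, along the tool's axes at that moment; what a row does not reach only later rows make up. A row lasts 1/8 s, in which the tool goes at most 62.5 mm and 10.7 degrees, less where a joint would pass 70% of its speed; a pose out of reach is approached as far as the arm can. A call with a gripper value outside its range is refused whole. The fingers move at their own pace and stop on an object; "grip_force" is the grip in N (left out, the last holds). Time passes only in rows, so rows that repeat a pose let the fingers close. It gives the time, the measured TCP pose, the force and the opening at its end, in the units of the state.
- get_obs(): the state, without advancing time (a new reading comes with each control period).
- camera(name): name is "scene" or "top" or "wrist"; returns a dict with "img" (400x640x3 uint8, red, green, blue), "depth" (400x640 float32, m along the optical axis (not along the pixel's ray), 0 where there is no reading), "camera_matrix" (3x3 intrinsics, pixels), "D" ([k1, k2, p1, p2, k3] as OpenCV has them; the pictures are not rectified), "rvec" (rotation vector, rad) and "tvec" (3), from world to camera coordinates, as OpenCV has them. Camera axes: x right, y down, z forward; pixel columns grow to the right and rows downward; lengths in m; the calibration is good to about 2 mm. A picture is of the moment at which its call begins.
- hand_in(): hands the job in, once; it reports no verdict.
The state is a dict: "time": time; "q": joint angles; "joint_velocities": joint speeds; "joint_torque": joint torques, N m; "position": TCP position; "tool_rot": TCP orientation; "ft_force": force on the tool from outside, world axes, zero at the start; "moment": the same for the moment, N m; "grip_width": finger opening in m.
Only numpy, scipy, OpenCV 4.12 (cv2) and the standard library are available. Lean on these libraries where they do the work, as an engineer would, in place of code of your own. Each camera call takes 0.05 s, during which the arm holds its last target.

## Working session

There is one attempt and no reset: what is moved stays moved. The work goes in short steps, Python scripts to look and compute and a tool call to move; the robot and the scene stay as the last step left them, time stands still between calls to the robot, and variables do not carry over. Pictures are saved under pics/ and viewed, and the job is handed in when it is done.

Besides the shell and the picture viewer there is one more tool, called after ">>>" as name(argument=value, ...), one argument or row to a line, values as JSON. jog_arm: Moves the arm, as the interface text tells. Its arguments: {"type":"object","properties":{"series":{"type":"array","items":{"type":"array","items":{"type":"number"}}},"grip_force":{"type":"number"}},"required":["series"]}

```bash
ls; mkdir -p pics; python3 - <<'E'
from rig import *
import cv2,numpy as np
for n in ["scene","top","wrist"]:
    c=camera(n); cv2.imwrite(f"pics/{n}0.png",c["img"][:,:,::-1]); np.savez(f"{n}0.npz",**c)
    print(n,c["camera_matrix"].tolist(),c["rvec"],c["tvec"],c["D"])
print(get_obs())
E
```

```text
pics
scene [[369.0451376368861, 0.0, 323.03599491638676], [0.0, 369.0451376368861, 202.41448854269774], [0.0, 0.0, 1.0]] [ 1.94024195  1.35930695 -0.59911425] [-0.17878124 -0.25139228  1.4684245 ] [0.02583761 0.         0.         0.         0.        ]
top [[510.2386107831079, 0.0, 312.2706231081278], [0.0, 510.2386107831079, 195.4381749021822], [0.0, 0.0, 1.0]] [ 2.10560938 -2.15968498  0.15375659] [0.02548718 0.53075025 1.4066612 ] [-0.07299974  0.          0.          0.          0.        ]
wrist [[360.1110868398532, 0.0, 320.8005628407526], [0.0, 360.1110868398532, 203.83424845525911], [0.0, 0.0, 1.0]] [-2.4829156  -1.54842179 -0.18812238] [-0.62451025 -0.02960731  0.3894353 ] [-0.06100443  0.          0.          0.          0.        ]
{'time': 0.15, 'q': array([ 9.36479627e-01,  5.28254558e-01,  1.43359009e+00, -2.50222721e-05,
        1.18142780e+00, -1.78461277e-01]), 'joint_velocities': array([-0.00031954, -0.00230497, -0.00257903, -0.00018427,  0.00135496,
       -0.00126732]), 'joint_torque': array([ 2.94807387e-04, -4.40434277e+01, -1.76840794e+01,  6.32981071e-02,
        5.53205819e-02, -8.71147267e-05]), 'position': array([0.27476425, 0.5607389 , 0.22180095]), 'tool_rot': array([ 0.60027338,  0.37354271, -0.37464016, -0.59981869]), 'ft_force': array([ 0.51734543, -0.16381857,  0.02276153]), 'moment': array([ 0.02288871, -0.01421667, -0.00663485]), 'grip_width': 0.08697372022962394}
```

View pics/scene0.png

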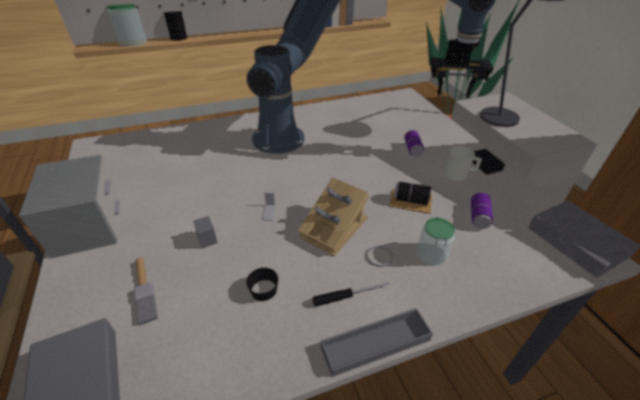

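View pics/top0.png

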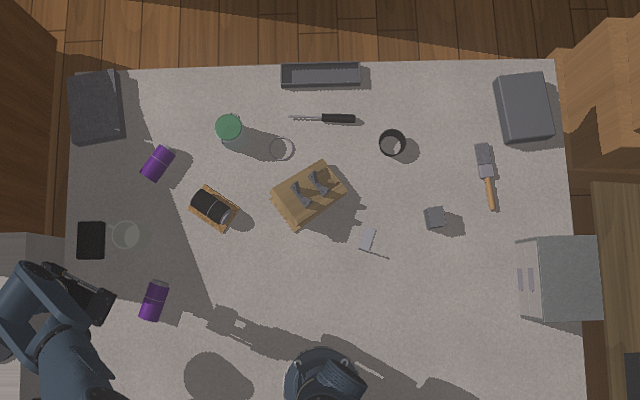

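View pics/wrist0.png

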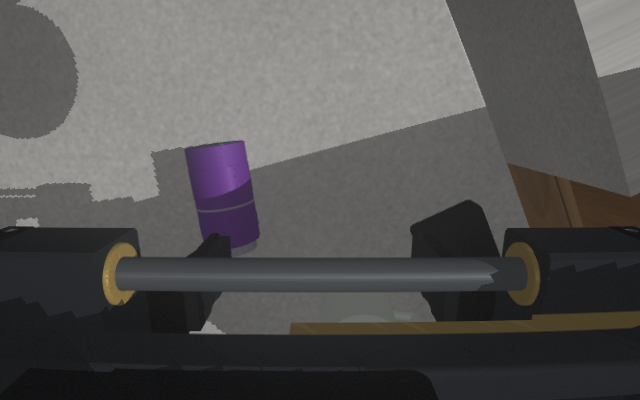

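The top view shows the black lens in the cork rest at (211,208), with purple look-alikes at (157,163) and (154,300). The stand is at (308,194), and the grey block at (434,217) is the stop block. Other grey things are the bracket (368,240) and the cabinets and boxes at the edges, which are much bigger. Next I'll take close crops and measure.

```bash
cat > h.py <<'E'
import numpy as np,cv2
from scipy.spatial.transform import Rotation as R
def load(n): return dict(np.load(n+".npz"))
def cloud(c):
    K,D=c["camera_matrix"],c["D"]; d=c["depth"]; h,w=d.shape
    u,v=np.meshgrid(np.arange(w),np.arange(h))
    p=cv2.undistortPoints(np.stack([u,v],-1).reshape(-1,1,2).astype(np.float64),K,D).reshape(h,w,2)
    P=np.dstack([p[...,0]*d,p[...,1]*d,d])
    Rm=cv2.Rodrigues(c["rvec"])[0]
    return (P-c["tvec"].reshape(3))@Rm   # R^T (P-t)
def proj(c,X): return cv2.projectPoints(np.asarray(X,float).reshape(-1,1,3),c["rvec"],c["tvec"],c["camera_matrix"],c["D"])[0].reshape(-1,2)
def crop(c,x0,y0,x1,y1,name,s=6):
    im=c["img"][y0:y1,x0:x1,::-1]; im=cv2.resize(im,None,fx=s,fy=s,interpolation=cv2.INTER_CUBIC); cv2.imwrite("pics/"+name+".png",im)
E
python3 - <<'E'
from h import *
c=load("top0"); W=cloud(c)
crop(c,180,150,360,270,"c_top1",4); crop(c,395,180,475,250,"c_top2",8)
s=load("scene0"); crop(s,180,165,440,265,"c_sc1",3)
S=cloud(s)
for nm,(u,v) in dict(lens=(211,208),block=(434,215),deck=(278,205),bare=(400,280),bare2=(250,260)).items(): print(nm,W[v,u].round(4))
print(S[235,240],S[190,412],S[240,205])
E
```

```text
lens [0.4995 0.2961 0.0652]
block [ 0.4643 -0.3265  0.0586]
deck [0.5115 0.1127 0.0057]
bare [ 2.872e-01 -2.317e-01  1.000e-04]
bare2 [ 0.3548  0.1969 -0.005 ]
[ 4.71093379e-01 -2.40924631e-01  2.41867600e-04] [0.5204262  0.28960272 0.06291553] [ 0.48454632 -0.33615723  0.02726771]
```

View pics/c_top1.png

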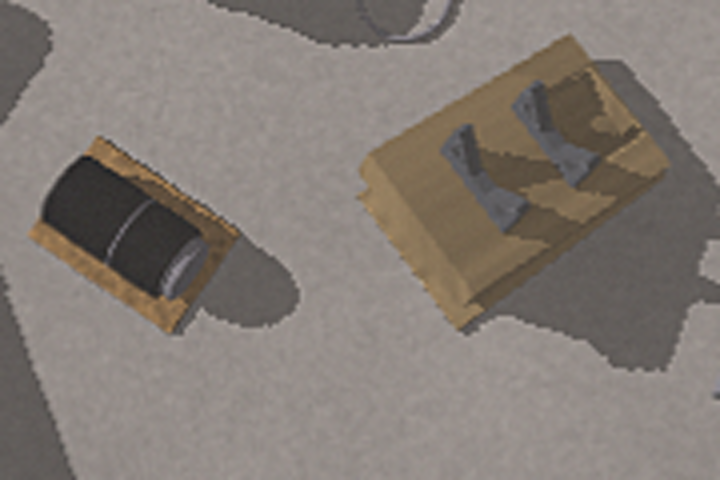

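View pics/c_top2.png

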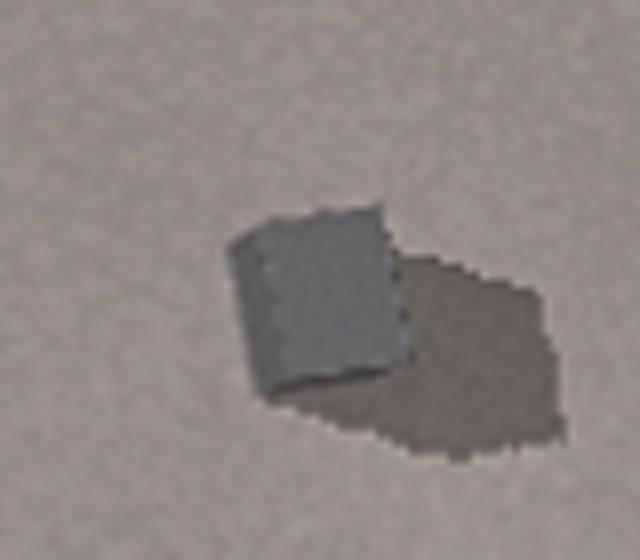

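View pics/c_sc1.png

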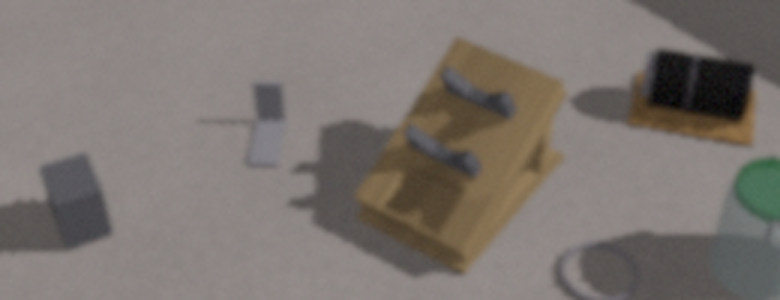

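```bash
python3 - <<'E'
from h import *
for n in ["top0","scene0"]:
    c=load(n); W=cloud(c); P=W.reshape(-1,3)
    # block
    m=(abs(P[:,0]-.465)<.06)&(abs(P[:,1]+.325)<.06)&(P[:,2]>.012)
    B=P[m]; print(n,"block",len(B),np.percentile(B[:,2],[5,50,95]))
    T=B[B[:,2]>.055]; r=cv2.minAreaRect(T[:,:2].astype(np.float32)*1000); print(" rect mm",r, np.median(T,0), np.median(T[:,2]))
    # deck
    m=(abs(P[:,0]-.53)<.15)&(abs(P[:,1]-.05)<.15)&(P[:,2]>.02)
    Q=P[m]; 
    rng=np.random.default_rng(0);best=None
    for i in range(800):
        a=Q[rng.choice(len(Q),3,False)]; k=np.cross(a[1]-a[0],a[2]-a[0]); l=np.linalg.norm(k)
        if l<1e-6: continue
        k/=l; k*=np.sign(k[2]); 
        if abs(np.degrees(np.arccos(k[2]))-26)>5: continue
        d=abs((Q-a[0])@k)<.003
        if best is None or d.sum()>best.sum(): best=d
    I=Q[best]; ce=I.mean(0); k=np.linalg.svd(I-ce)[2][2]; k*=np.sign(k[2])
    print(" deck n",k,"tilt",np.degrees(np.arccos(k[2])),"upslope yaw",np.degrees(np.arctan2(-k[1],-k[0])),len(I),"off",ce@k)
    # lens
    m=(abs(P[:,0]-.5)<.09)&(abs(P[:,1]-.3)<.09)&(P[:,2]>.03)
    L=P[m]; xy=L[:,:2]; ce=xy.mean(0); v=np.linalg.svd(xy-ce)[2][0]; print(" lens",len(L),ce,L[:,2].max(),np.degrees(np.arctan2(v[1],v[0])), np.ptp((xy-ce)@v))
E
```

```text
top0 block 416 [0.02393596 0.0627275  0.06839887]
 rect mm ((460.03521728515625, -331.2110290527344), (56.3199348449707, 45.769309997558594), 7.7556328773498535) [ 0.45968916 -0.33059141  0.06378095] 0.06378095015951032
 deck n [ 0.25641921 -0.35652782  0.89840809] tilt 26.05039943460836 upslope yaw 125.72415455433979 1437 off 0.2028139396012084
 lens 825 [0.50438848 0.29899728] 0.07410004760387283 55.39478640650041 0.11222096867358652
scene0 block 476 [0.01707875 0.06223522 0.06667501]
 rect mm ((459.8478698730469, -331.9009094238281), (60.28899383544922, 43.58842849731445), 7.516839504241943) [ 0.46558711 -0.33199731  0.06485099] 0.06485099319899638
 deck n [ 0.25542518 -0.35624229  0.89880443] tilt 25.998642567528186 upslope yaw 125.64046552773738 1729 off 0.20214726550453843
 lens 601 [0.51939626 0.29366924] 0.07167680013432248 53.646895469743946 0.1093455612508141
```

```bash
python3 - <<'E'
from h import *
yaw=np.radians(125.68); t=np.radians(26)
xd=np.array([np.cos(t)*np.cos(yaw),np.cos(t)*np.sin(yaw),np.sin(t)]); yd=np.array([-np.sin(yaw),np.cos(yaw),0]); zd=np.cross(xd,yd)
M=np.stack([xd,yd,zd]); print(zd)
for n in ["top0","scene0"]:
    c=load(n); P=cloud(c).reshape(-1,3); C=c["img"].reshape(-1,3)
    m=(abs(P[:,0]-.53)<.17)&(abs(P[:,1]-.05)<.17)&(P[:,2]>.01)
    A=P[m]@M.T; 
    q=A[abs(A[:,2]-.2025)<.004]
    print(n,"x",np.percentile(q[:,0],[.3,1,99,99.7]),"y",np.percentile(q[:,1],[.3,1,99,99.7]), "med z",np.median(q[:,2]))
    h=A[:,2]-.2025
    s=A[h>.015]; print(" saddle x hist",np.histogram(s[:,0],20)); print(" y",s[:,1].min(),s[:,1].max(),h.max())
    r=A[(h<-.008)&(h>-.025)]; 
    # resample: render ortho colour image by projecting plane pts (h=0) 
    u=np.arange(-.02,.24,.0005); 
    x0,y0=q[:,0].min()-.02,q[:,1].min()-.02
    gx,gy=np.meshgrid(x0+np.arange(0,.24,.0005),y0+np.arange(0,.16,.0005))
    G=np.stack([gx,gy,np.full_like(gx,.2025)],-1)@M
    pp=proj(c,G).reshape(gx.shape+(2,)).astype(np.float32)
    im=cv2.remap(c["img"],pp[...,0],pp[...,1],cv2.INTER_CUBIC)[:,:,::-1]
    cv2.imwrite(f"pics/ortho_{n}.png",im); print(" ortho origin",x0,y0,im.shape)
    W=cloud(c); dz=(W@M.T)[...,2]-.2025; dm=cv2.remap(dz.astype(np.float32),pp[...,0],pp[...,1],cv2.INTER_NEAREST)
    cv2.imwrite(f"pics/orthod_{n}.png",np.clip((dm+.03)/.08*255,0,255).astype(np.uint8))
E
cd pics; python3 -c "
import cv2,numpy as np
a=[cv2.imread(f) for f in ['ortho_top0.png','orthod_top0.png','ortho_scene0.png','orthod_scene0.png']]
h=min(x.shape[0] for x in a);w=min(x.shape[1] for x in a)
a=[cv2.resize(x[:h,:w],None,fx=.8,fy=.8) for x in a]
cv2.imwrite('om.png',np.vstack([np.hstack(a[:2]),np.hstack(a[2:])]))"
```

```text
[ 0.25568335 -0.35608326  0.89879405]
top0 x [-0.33535702 -0.33336987 -0.14398373 -0.14283349] y [-0.51029746 -0.50959125 -0.39084234 -0.39030327] med z 0.20236576345579443
 saddle x hist (array([24, 16, 41, 26,  1,  0,  0,  0,  0,  0,  0,  0,  0,  0,  0,  0, 24,
       22, 38, 35]), array([-0.26826662, -0.26418848, -0.26011035, -0.25603221, -0.25195407,
       -0.24787594, -0.2437978 , -0.23971966, -0.23564152, -0.23156339,
       -0.22748525, -0.22340711, -0.21932898, -0.21525084, -0.2111727 ,
       -0.20709457, -0.20301643, -0.19893829, -0.19486015, -0.19078202,
       -0.18670388]))
 y -0.48706434849743746 -0.4137016048119355 0.04047409921314998
 ortho origin -0.35710323491629825 -0.7135244170352704 (320, 480, 3)
scene0 x [-0.33231309 -0.33176593 -0.14395943 -0.14275875] y [-0.51235168 -0.51153237 -0.39263641 -0.39137598] med z 0.202463503272963
 saddle x hist (array([37, 27, 25, 10,  0,  0,  0,  0,  0,  0,  0,  0,  0,  0,  0,  0, 37,
       22, 26, 15]), array([-0.26637631, -0.26234532, -0.25831432, -0.25428332, -0.25025233,
       -0.24622133, -0.24219034, -0.23815934, -0.23412834, -0.23009735,
       -0.22606635, -0.22203535, -0.21800436, -0.21397336, -0.20994236,
       -0.20591137, -0.20188037, -0.19784938, -0.19381838, -0.18978738,
       -0.18575639]))
 y -0.48854972654834994 -0.41513782753063505 0.03802911511342788
 ortho origin -0.3527610907975409 -0.7159405288768036 (320, 480, 3)
```

View pics/om.png

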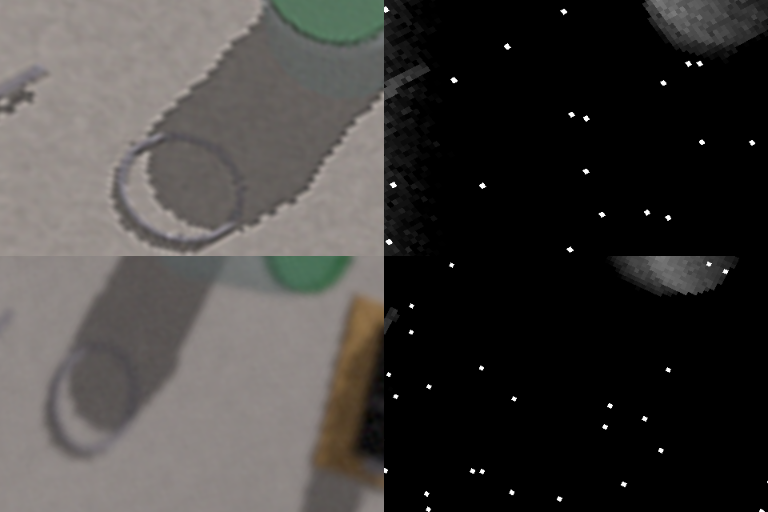

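```bash
cat >> h.py <<'E'
yaw=np.radians(125.68); t=np.radians(26)
xd=np.array([np.cos(t)*np.cos(yaw),np.cos(t)*np.sin(yaw),np.sin(t)]); yd=np.array([-np.sin(yaw),np.cos(yaw),0]); zd=np.cross(xd,yd)
M=np.stack([xd,yd,zd])
def ortho(c,name,h0=0.2025):
    gx,gy=np.meshgrid(-.355+np.arange(0,.24,.0005),-.53+np.arange(0,.16,.0005))
    G=np.stack([gx,gy,np.full_like(gx,h0)],-1)@M
    pp=proj(c,G).reshape(gx.shape+(2,)).astype(np.float32)
    im=cv2.remap(c["img"],pp[...,0],pp[...,1],cv2.INTER_CUBIC)[:,:,::-1]
    dz=(cloud(c)@M.T)[...,2]-.2025; dm=cv2.remap(dz.astype(np.float32),pp[...,0],pp[...,1],cv2.INTER_NEAREST)
    d=cv2.cvtColor(np.clip((dm+.03)/.08*255,0,255).astype(np.uint8),cv2.COLOR_GRAY2BGR)
    cv2.imwrite("pics/"+name,np.vstack([im,d])[:600]); return dm
E
python3 - <<'E'
from h import *
a=ortho(load("top0"),"o1.png"); b=ortho(load("scene0"),"o2.png")
for n in("o1","o2"):pass
i1=cv2.imread("pics/o1.png");i2=cv2.imread("pics/o2.png")
cv2.imwrite("pics/o12.png",cv2.resize(np.hstack([i1,i2]),(800,500)))
# recess: below-surface pts
for n in("top0","scene0"):
    A=cloud(load(n)).reshape(-1,3)@M.T; h=A[:,2]-.2025
    m=(h<-.006)&(h>-.03)&(A[:,0]>-.338)&(A[:,0]<-.27)&(A[:,1]>-.50)&(A[:,1]<-.40); q=A[m]
    print(n,m.sum(),q[:,:2].min(0),q[:,:2].max(0),np.percentile(h[m],[1,20,50]))
E
```

```text
top0 264 [-0.33740154 -0.48134079] [-0.29000657 -0.40480494] [-0.02592413 -0.02166058 -0.01888378]
scene0 415 [-0.33798298 -0.49962213] [-0.27792385 -0.40023098] [-0.02967579 -0.02215136 -0.02007356]
```

View pics/o12.png

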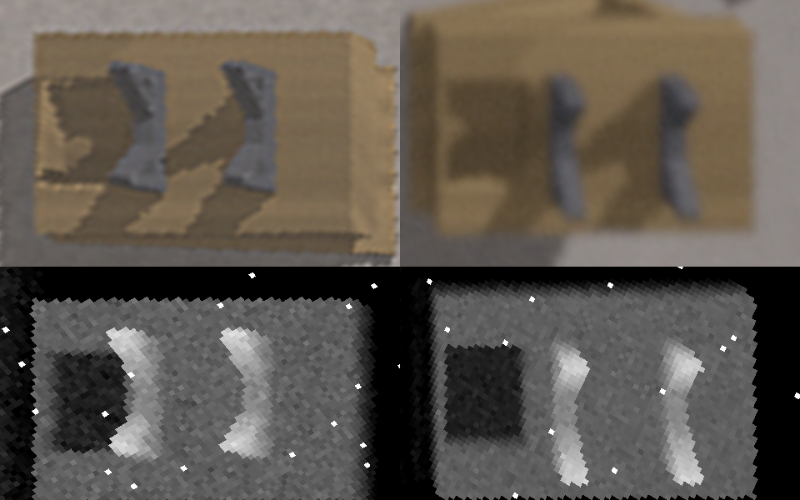

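```bash
cat >> h.py <<'E'
def from_deck(x,y,z): return np.array([x,y,z])@M
recess=from_deck(-.304,-.451,.2024); cradle=from_deck(-.227,-.451,.2474)
def frame(xa,ya):
    xa=np.array(xa,float);xa/=np.linalg.norm(xa);ya=np.array(ya,float);ya-=xa*(xa@ya);ya/=np.linalg.norm(ya)
    return np.stack([xa,ya,np.cross(xa,ya)],1)
def ang(a): return np.array([np.cos(np.radians(a)),np.sin(np.radians(a)),0])
E
python3 - <<'E'
from h import *
from rig import *
o=get_obs(); q=o["q"]; Rt=R.from_quat(o["tool_rot"])
def rw(q): return R.from_euler('z',q[0])*R.from_euler('y',q[1]+q[2])*R.from_euler('z',q[3])*R.from_euler('y',q[4])*R.from_euler('z',q[5])
C=rw(q).inv()*Rt; print("const",C.as_matrix().round(3)); print(Rt.as_matrix().round(3))
print("recess",recess,"cradle",cradle,"deck rec->",)
def show(n,p,F):
    q1=np.arctan2(p[1],p[0])
    for s in(1,-1):
        G=F.copy(); G[:,0]*=s;G[:,2]*=s
        Rb=(R.from_euler('z',-q1)*R.from_matrix(G)*C.inv())
        for b in np.radians([90,110,130]):
            e=(R.from_euler('y',-b)*Rb).as_euler('ZYZ')  # z,y,z
            print(n,s,"q1 %.2f b %.2f q4 %.2f q5 %.2f q6 %.2f"%((q1,b)+tuple(e)))
dn=[0,0,-1]
show("blk",[.46,-.3315],frame(ang(7.6),dn))
show("rec",recess,frame(yd,-zd))
show("lens",[.505,.297],frame(ang(145),dn))
show("crad",cradle,frame(yd,-zd))
E
```

```text
const [[-1. -0. -0.]
 [-0.  0.  1.]
 [-0.  1. -0.]]
[[ 0.44  -0.001 -0.898]
 [ 0.898 -0.001  0.44 ]
 [-0.002 -1.     0.   ]]
recess [ 0.5774573  -0.030966    0.04865109] cradle [0.54859746 0.00922632 0.1228514 ] deck rec->
blk 1 q1 -0.62 b 1.57 q4 -0.00 q5 1.57 q6 -0.76
blk 1 q1 -0.62 b 1.92 q4 -0.00 q5 1.22 q6 -0.76
blk 1 q1 -0.62 b 2.27 q4 -0.00 q5 0.87 q6 -0.76
blk -1 q1 -0.62 b 1.57 q4 0.00 q5 1.57 q6 2.38
blk -1 q1 -0.62 b 1.92 q4 0.00 q5 1.22 q6 2.38
blk -1 q1 -0.62 b 2.27 q4 0.00 q5 0.87 q6 2.38
rec 1 q1 -0.05 b 1.57 q4 0.36 q5 1.85 q6 2.52
rec 1 q1 -0.05 b 1.92 q4 0.35 q5 1.52 q6 2.39
rec 1 q1 -0.05 b 2.27 q4 0.38 q5 1.19 q6 2.27
rec -1 q1 -0.05 b 1.57 q4 0.36 q5 1.85 q6 -0.62
rec -1 q1 -0.05 b 1.92 q4 0.35 q5 1.52 q6 -0.75
rec -1 q1 -0.05 b 2.27 q4 0.38 q5 1.19 q6 -0.87
lens 1 q1 0.53 b 1.57 q4 -0.00 q5 1.57 q6 -2.00
lens 1 q1 0.53 b 1.92 q4 -0.00 q5 1.22 q6 -2.00
lens 1 q1 0.53 b 2.27 q4 -0.00 q5 0.87 q6 -2.00
lens -1 q1 0.53 b 1.57 q4 0.00 q5 1.57 q6 1.14
lens -1 q1 0.53 b 1.92 q4 0.00 q5 1.22 q6 1.14
lens -1 q1 0.53 b 2.27 q4 0.00 q5 0.87 q6 1.14
crad 1 q1 0.02 b 1.57 q4 0.38 q5 1.82 q6 2.58
crad 1 q1 0.02 b 1.92 q4 0.37 q5 1.50 q6 2.46
crad 1 q1 0.02 b 2.27 q4 0.40 q5 1.17 q6 2.32
crad -1 q1 0.02 b 1.57 q4 0.38 q5 1.82 q6 -0.56
crad -1 q1 0.02 b 1.92 q4 0.37 q5 1.50 q6 -0.68
crad -1 q1 0.02 b 2.27 q4 0.40 q5 1.17 q6 -0.82
```

```bash
cat >> h.py <<'E'
def rel(p,F,P0=None,F0=None):
    from rig import get_obs
    o=get_obs(); 
    if P0 is None: P0=o["position"]
    if F0 is None: F0=R.from_quat(o["tool_rot"]).as_matrix()
    d=F0.T@(np.asarray(p)-P0)*1000; rv=R.from_matrix(F0.T@F).as_rotvec()
    print("rel mm",d.round(1),"rv",rv.round(4)); return d,rv
DN=np.array([0,0,-1.])
FB=frame(ang(7.6),DN); FR=frame(-yd,-zd)
E
python3 - <<'E'
from h import *
rel([.5,.1,.25],frame(ang(36),DN)); rel([.46,-.3315,.2],FB)
E
```

```text
rel mm [-314.6  -27.8 -405.1] rv [ 1.000e-04  4.866e-01 -1.700e-03]
rel mm [-719.5   22.8 -559.1] rv [ 6.000e-04  9.823e-01 -1.700e-03]
```

>>> jog_arm(
  series=[
    [-315,-28,-405,0,0.487,-0.002,-1],
    [-315,-28,-405,0,0.487,-0.002,-1],
    [-315,-28,-405,0,0.487,-0.002,-1],
    [-315,-28,-405,0,0.487,-0.002,-1],
    [-315,-28,-405,0,0.487,-0.002,-1],
    [-315,-28,-405,0,0.487,-0.002,-1],
    [-315,-28,-405,0,0.487,-0.002,-1],
    [-315,-28,-405,0,0.487,-0.002,-1],
    [-719,23,-559,0,0.982,-0.002,-1],
    [-719,23,-559,0,0.982,-0.002,-1],
    [-719,23,-559,0,0.982,-0.002,-1],
    [-719,23,-559,0,0.982,-0.002,-1],
    [-719,23,-559,0,0.982,-0.002,-1],
    [-719,23,-559,0,0.982,-0.002,-1],
    [-719,23,-559,0,0.982,-0.002,-1],
    [-719,23,-559,0,0.982,-0.002,-1],
    [-719,23,-559,0,0.982,-0.002,-1],
    [-719,23,-559,0,0.982,-0.002,-1],
  ],
)

```text
time: 2.4
position: [0.4604, -0.3285, 0.1995]
tool_rot: [-0.705, -0.048, 0.047, 0.706]
ft_force: [-0.6, 1.8, 0.1]
grip_width: 0.0875
```

```bash
python3 - <<'E'
from h import *
from rig import *
c=camera("wrist"); np.savez("w1.npz",**c)
im=c["img"][:,:,::-1].copy()
F=frame(ang(97.6),[-np.cos(np.radians(7.6)),-np.sin(np.radians(7.6)),0])[:, :2]
cor=[np.array([.46,-.3315,.064])+a*.022*ang(97.6)+b*.028*ang(7.6) for a,b in[(1,1),(1,-1),(-1,-1),(-1,1)]]
for p in proj(c,cor): cv2.circle(im,tuple(np.int32(p.round())),2,(0,0,255),-1)
cv2.imwrite("pics/w1.png",im)
P=cloud(c).reshape(-1,3); m=(abs(P[:,0]-.46)<.05)&(abs(P[:,1]+.33)<.05)&(P[:,2]>.058)&(P[:,2]<.07)
print(m.sum(),cv2.minAreaRect(P[m][:,:2].astype(np.float32)*1000) if m.sum()>5 else 0,P[m].mean(0) if m.sum() else 0)
o=get_obs();print(o["time"],o["q"].round(3),o["position"],o["ft_force"])
rel([.46,-.3315,.027],FB)
E
```

```text
3337 ((460.0807189941406, -331.3497619628906), (56.11762237548828, 43.559326171875), 7.355949878692627) [ 0.45999382 -0.33053476  0.06358293]
2.45 [-0.818  0.476  1.608  0.003  1.059 -0.954] [ 0.46062106 -0.32844763  0.19966777] [0.84003638 0.50891723 0.04417959]
rel mm [ -1.3 172.7  -3.3] rv [-0.0019  0.0023  0.0014]
```

View pics/w1.png

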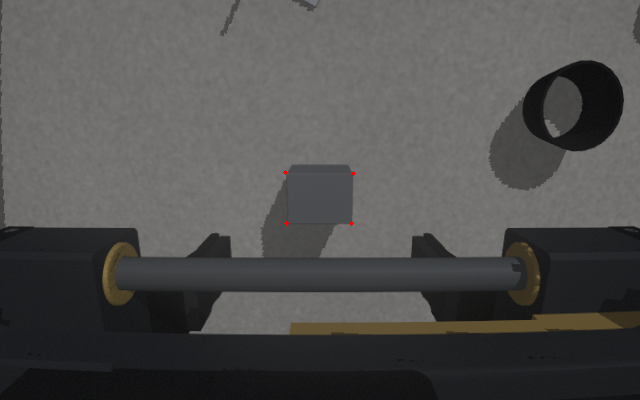

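>>> jog_arm(
  series=[
    [-1,60,-3,-0.002,0.001,0.001,-1],
    [-1,110,-3,-0.002,0.001,0.001,-1],
    [-1,110,-3,-0.002,0.001,0.001,-1],
    [-1,110,-3,-0.002,0.001,0.001,-1],
  ],
)

```text
time: 2.95
position: [0.4612, -0.3334, 0.0911]
tool_rot: [0.707, 0.048, -0.046, -0.705]
ft_force: [-0.1, -0.5, 0.0]
grip_width: 0.0871
```

```bash
python3 - <<'E'
from h import *
from rig import *
o=get_obs();print(o["time"],o["q"].round(3),o["joint_velocities"].round(3),o["position"],o["ft_force"])
rel([.46,-.3314,.027],frame(ang(7.45),DN))
E
```

```text
2.95 [-0.822  0.635  1.687 -0.     0.815 -0.956] [-0.006 -0.025 -0.019 -0.    -0.005  0.001] [ 0.46124027 -0.3334434   0.09112313] [-0.05650626 -0.47146288  0.01015925]
rel mm [-1.1 64.1  2.4] rv [0.003  0.0034 0.0021]
```

>>> jog_arm(
  series=[
    [-1,40,2.5,0.002,0.003,0.001,-1],
    [-1,64,2.5,0.002,0.003,0.001,-1],
    [-1,64,2.5,0.002,0.003,0.001,-1],
    [-1,64,2.5,0.002,0.003,0.001,-1],
    [-1,64,2.5,0.002,0.003,0.001,-1],
    [-1,64,2.5,0.002,0.003,0.001,-1],
  ],
)

```text
time: 3.7
position: [0.4594, -0.3317, 0.0267]
tool_rot: [0.706, 0.046, -0.045, -0.705]
ft_force: [-0.6, -0.2, -0.5]
grip_width: 0.0873
```

```bash
python3 - <<'E'
from h import *
from rig import *
for i in range(3):
    o=get_obs();print(o["time"],o["joint_velocities"].round(3),o["position"],o["ft_force"]); camera("wrist")
rel([.46,-.3314,.027],frame(ang(7.45),DN))
E
```

```text
3.7 [-0.001  0.01   0.004  0.001 -0.001  0.   ] [ 0.4593682  -0.33172867  0.02670003] [-0.61241499 -0.21643956 -0.51302958]
3.75 [-0.003  0.009  0.003 -0.001 -0.001  0.002] [ 0.45919809 -0.33155913  0.02640193] [ 0.04053982 -0.37666143  0.24455474]
3.8 [ 0.     0.008  0.003  0.001 -0.002  0.001] [ 0.45905715 -0.33140687  0.02614596] [-0.2297365  -0.02006462 -0.84838752]
rel mm [ 1.  -1.1 -0.2] rv [-0.0004 -0.001   0.    ]
```

>>> jog_arm(
  series=[
    [0,0,0,0,0,0,1],
    [0,0,0,0,0,0,1],
    [0,0,0,0,0,0,1],
    [0,0,0,0,0,0,1],
    [0,0,0,0,0,0,1],
    [0,0,0,0,0,0,1],
    [0,0,0,0,0,0,1],
    [0,0,0,0,0,0,1],
  ],
  grip_force=35,
)

```text
time: 4.85
position: [0.4588, -0.3312, 0.0255]
tool_rot: [-0.705, -0.045, 0.046, 0.706]
ft_force: [0.7, -0.6, -0.9]
grip_width: 0.0555
```

```bash
python3 - <<'E'
from h import *
from rig import *
o=get_obs();print(o["time"],o["position"],o["ft_force"],o["grip_width"]); print(R.from_quat(o["tool_rot"]).as_matrix().round(4))
E
```

```text
4.85 [ 0.45884495 -0.3311706   0.02546601] [ 0.6605477  -0.64291935 -0.89968036] 0.055474998936628085
[[ 9.917e-01 -4.000e-04 -1.287e-01]
 [ 1.287e-01  9.000e-04  9.917e-01]
 [-3.000e-04 -1.000e+00  9.000e-04]]
```

```bash
python3 - <<'E'
from h import *
rel([.459,-.331,.18],frame(ang(7.4),DN))
p=recess+zd*(.0255+.080); print(p); rel(p,FR)
rel(recess+zd*(.0255+.04),FR)
E
```

```text
rel mm [ 1.000e-01 -1.545e+02  3.000e-01] rv [-0.0009 -0.0001 -0.0003]
[ 0.6044319  -0.06853279  0.14347386]
rel mm [ 178.1 -117.8  241.8] rv [ 0.4435 -0.4851  0.1119]
rel mm [169.8 -81.9 257.2] rv [ 0.4435 -0.4851  0.1119]
```

>>> jog_arm(
  series=[
    [0,-10,0,0,0,0,1],
    [0,-40,0,0,0,0,1],
    [0,-90,0,0,0,0,1],
    [0,-150,0,0,0,0,1],
    [0,-155,0,0,0,0,1],
    [40,-155,55,0.09,-0.1,0.022,1],
    [85,-155,110,0.22,-0.24,0.056,1],
    [130,-150,170,0.33,-0.36,0.083,1],
    [178,-130,242,0.4435,-0.4851,0.1119,1],
    [178,-118,242,0.4435,-0.4851,0.1119,1],
    [178,-118,242,0.4435,-0.4851,0.1119,1],
    [178,-118,242,0.4435,-0.4851,0.1119,1],
    [178,-118,242,0.4435,-0.4851,0.1119,1],
  ],
)

```text
time: 6.48
position: [0.6039, -0.0697, 0.1439]
tool_rot: [-0.505, -0.162, 0.259, 0.807]
ft_force: [0.1, -0.1, -1.9]
grip_width: 0.0558
```

```bash
python3 - <<'E'
from h import *
from rig import *
o=get_obs();print(o["time"],o["q"].round(3),o["position"],o["ft_force"],o["grip_width"])
for n in("wrist","scene","top"):
    c=camera(n); np.savez(n+"2.npz",**c); cv2.imwrite(f"pics/{n}2.png",c["img"][:,:,::-1])
rel(recess+zd*(.0255+.04),FR)
E
```

```text
6.475 [-0.414  0.755  1.302  0.226  1.484 -1.101] [ 0.60392965 -0.06969042  0.14389724] [ 0.11320327 -0.11145288 -1.93271021] 0.05583720507803351
rel mm [ 0.8 41.1  0.4] rv [ 0.001  -0.0016  0.0013]
```

View pics/wrist2.png

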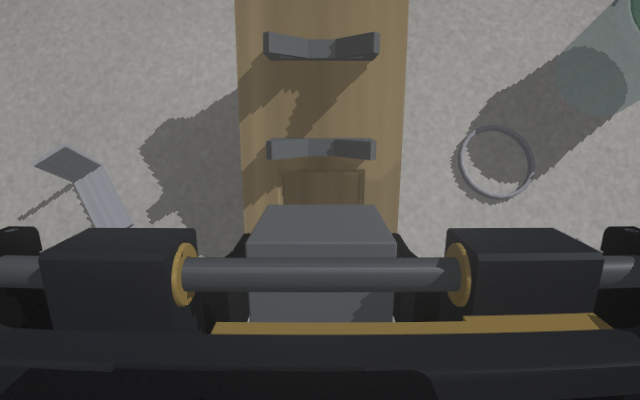

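View pics/scene2.png

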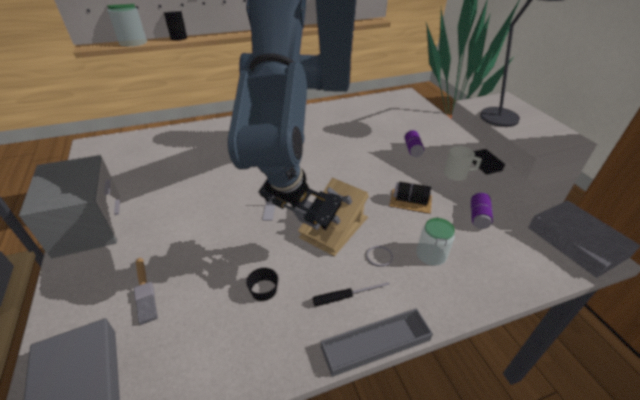

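The wrist view shows the recess mouth at columns 280–364, row 170 and below, with the lower saddle at row 149. The held block covers columns 247–397. I'll measure both in this one camera.

```bash
python3 - <<'E'
from h import *
c=load("wrist2"); W=cloud(c)@M.T
crop(c,230,120,410,330,"w2c",3)
A=W.reshape(-1,3); h=A[:,2]-.2025
q=A[(abs(h)<.004)&(A[:,0]>-.35)&(A[:,0]<-.13)&(A[:,1]>-.53)&(A[:,1]<-.37)]
print("surf z",np.median(q[:,2]),"y by x-slices")
for x in np.arange(-.29,-.14,.02):
    s=q[abs(q[:,0]-x)<.006]; print(round(x,3),len(s),s[:,1].min(),s[:,1].max(),(s[:,1].min()+s[:,1].max())/2, np.median(s[:,2]))
print("xmax",np.percentile(q[:,0],99.8))
s=A[(h>.012)&(h<.045)&(A[:,0]>-.28)&(A[:,0]<-.17)&(abs(A[:,1]+.45)<.06)]
for lo,hi in((-.28,-.23),(-.22,-.17)):
    k=s[(s[:,0]>lo)&(s[:,0]<hi)]; print("saddle x",k[:,0].min(),k[:,0].max(),"y",k[:,1].min(),k[:,1].max())
r=A[(h<-.012)&(h>-.026)&(A[:,0]>-.34)&(A[:,0]<-.27)&(abs(A[:,1]+.45)<.04)]
print("recess pts",len(r),r[:,:2].min(0),r[:,:2].max(0))
# block top face: image region rows 207-240
b=W[208:340,240:400].reshape(-1,3); hb=b[:,2]-.2025; b=b[(hb>.06)&(hb<.15)&(b[:,0]<-.26)]; 
print("block h pct",np.percentile(b[:,2]-.2025,[1,10,50,90,99]),"x",b[:,0].min(),b[:,0].max(),"y",np.percentile(b[:,1],[.5,99.5]))
t=b[abs(b[:,2]-np.percentile(b[:,2],95))<.004]; print(len(t),t.min(0),t.max(0),np.median(t[:,2])-.2025)
E
```

```text
surf z 0.20189692741828014 y by x-slices
-0.29 1239 -0.5102569640016429 -0.3903468247610289 -0.4503018943813359 0.20177709222773582
-0.27 1723 -0.5107096698298762 -0.39083536502800525 -0.45077251742894076 0.20187031457569196
-0.25 2699 -0.51102389024916 -0.39087277120195346 -0.45094833072555673 0.2020139509991055
-0.23 2818 -0.5110604159730255 -0.3905987314812118 -0.4508295737271187 0.20189691224325618
-0.21 2926 -0.5108678493261924 -0.39056283232541555 -0.450715340825804 0.20192289449126327
-0.19 1247 -0.5112355874799714 -0.3912211145547436 -0.45122835101735753 0.20194313088153626
-0.17 3190 -0.5113549490396284 -0.39051795619322094 -0.4509364526164247 0.20184761513006005Traceback (most recent call last):
  File "<stdin>", line 8, in <module>
    return umr_minimum(a, axis, None, out, keepdims, initial, where)
ValueError: zero-size array to reduction operation minimum which has no identity
```

View pics/w2c.png

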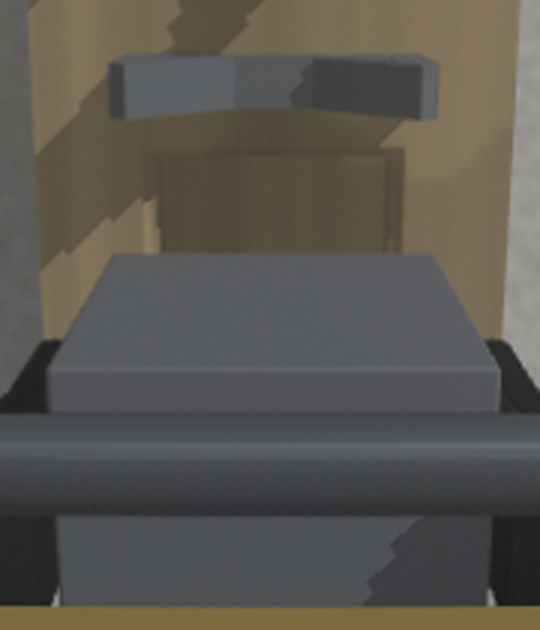

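```bash
python3 - <<'E'
from h import *
from rig import get_obs
c=load("wrist2"); W=cloud(c)@M.T
A=W.reshape(-1,3); h=A[:,2]-.2019
k=W[125:165,255:390].reshape(-1,3); k=k[(k[:,2]-.2019>.015)&(k[:,2]-.2019<.05)]
print("lower saddle",len(k),k.min(0) if len(k) else 0,k.max(0) if len(k) else 0)
r=W[165:203,270:375].reshape(-1,3); r2=r[(r[:,2]-.2019<-.014)&(r[:,2]>.17)]; print("recess floor",len(r2),r2.min(0),r2.max(0),np.median(r2[:,2])-.2019)
b=W[208:238,255:390].reshape(-1,3); print("face",np.median(b,0),b[:,0].min(),b[:,0].max(), "z",b[:,2].min()-.2019,b[:,2].max()-.2019)
for v in (208,215,222,230,236,242,248):
    w=W[v]; m=(w[:,0]<-.24)&(w[:,2]-.2019>.015)&(np.arange(640)>235)&(np.arange(640)<405); print(v,np.where(m)[0][[0,-1]] if m.any() else 0, w[m][:,1].min() if m.any() else 0, w[m][:,1].max() if m.any() else 0, np.median(w[m],0) if m.any() else 0)
o=get_obs(); print("tcp deck",M@o["position"])
E
```

```text
lower saddle 1459 [-0.2672872  -0.48642114  0.21693223] [-0.25491056 -0.41412016  0.2388114 ]
recess floor 2317 [-0.30965236 -0.48046167  0.17991494] [-0.28381628 -0.42010234  0.18789857] -0.019989871048206015
face [-0.28367845 -0.45110429  0.3226688 ] -0.3261992900058704 -0.23831561674453175 z -0.0017571014315029276 0.26835485111035695
208 [265 376] -0.4780736744229614 -0.42292377477063664 [-0.283722   -0.4504878   0.29825675]
215 [261 380] -0.4782128867325628 -0.4231384141844628 [-0.2836719  -0.45048944  0.31104215]
222 [257 384] -0.47791420039184845 -0.4229899256646566 [-0.2836505  -0.45070774  0.32212222]
230 [252 389] -0.478133741377987 -0.4228282616567047 [-0.28365291 -0.45029422  0.33309781]
236 [242 400] -0.4871013457547074 -0.4143935363459867 [-0.28370847 -0.45049747  0.34014639]
242 [238 404] -0.4874235749536682 -0.4140492966926377 [-0.28399729 -0.45086322  0.34601052]
248 [236 404] -0.4855229561873486 -0.41515387934773107 [-0.28614305 -0.45012786  0.34652095]
tcp deck [-0.30437429 -0.45010503  0.30899079]
```

>>> jog_arm(
  series=[
    [0,30,1.2,0,0,0,1],
    [0,60,1.2,0,0,0,1],
    [0,72,1.2,0,0,0,1],
    [0,76,1.2,0,0,0,1],
    [0,79,1.2,0,0,0,1],
    [0,82,1.2,0,0,0,1],
    [0,84,1.2,0,0,0,1],
    [0,84,1.2,0,0,0,1],
  ],
)

```text
time: 7.62
position: [0.5822, -0.0376, 0.0688]
tool_rot: [-0.504, -0.162, 0.26, 0.807]
ft_force: [-0.4, 1.0, -2.5]
grip_width: 0.0554
```

```bash
python3 - <<'E'
from h import *
from rig import *
o=get_obs();print(o["time"],M@o["position"]-[-.3045,-.4505,.2019],M@o["ft_force"],o["grip_width"])
c=camera("wrist"); np.savez("w3.npz",**c); crop(c,200,100,440,340,"w3",2)
E
```

```text
7.625 [ 0.00200335 -0.00047491  0.02221336] [-0.09898865 -0.23861733 -2.69651365] 0.0554115372972072
```

View pics/w3.png

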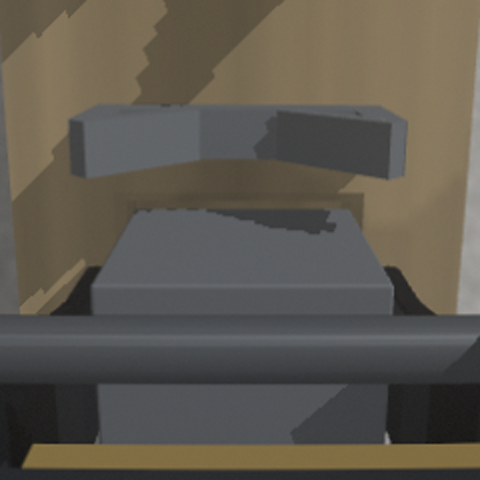

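```bash
python3 - <<'E'
from h import *
c=load("w3"); W=cloud(c)@M.T
k=c["img"][195:210,255:395]
for v in (196,198,200,202,204,208,215,225,235):
    w=W[v]; print(v,[(u,*(w[u]*1000-[0,0,201.9]).round(1)) for u in (262,268,274,320,374,380,386)])
for v in(210,220,230,238):
    w=W[v]; m=(abs(w[:,0]+.283)<.006)&(w[:,2]-.2019>.008)&(abs(np.arange(640)-320)<75); i=np.where(m)[0]; print(v,i[[0,-1]],w[i[0]],w[i[-1]],w[m][:,1].mean(),np.median(w[m][:,0]))
E
```

```text
196 [(262, np.float64(-278.4), np.float64(-420.9), np.float64(0.2)), (268, np.float64(-278.3), np.float64(-424.1), np.float64(0.6)), (274, np.float64(-278.6), np.float64(-427.1), np.float64(-0.6)), (320, np.float64(-278.7), np.float64(-451.3), np.float64(-0.9)), (374, np.float64(-278.6), np.float64(-479.7), np.float64(-0.7)), (380, np.float64(-278.4), np.float64(-482.7), np.float64(0.0)), (386, np.float64(-278.3), np.float64(-485.8), np.float64(0.6))]
198 [(262, np.float64(-280.0), np.float64(-420.5), np.float64(-1.9)), (268, np.float64(-280.2), np.float64(-423.5), np.float64(-3.0)), (274, np.float64(-280.2), np.float64(-426.7), np.float64(-2.8)), (320, np.float64(-279.9), np.float64(-451.3), np.float64(-1.4)), (374, np.float64(-280.0), np.float64(-479.9), np.float64(-1.9)), (380, np.float64(-279.4), np.float64(-482.7), np.float64(0.5)), (386, np.float64(-279.5), np.float64(-485.9), np.float64(0.1))]
200 [(262, np.float64(-281.4), np.float64(-420.2), np.float64(-3.2)), (268, np.float64(-285.2), np.float64(-421.0), np.float64(-19.2)), (274, np.float64(-285.4), np.float64(-424.4), np.f
[... 2856 characters left out ...]
-281.7), np.float64(-472.1), np.float64(53.0)), (380, np.float64(-281.4), np.float64(-474.2), np.float64(54.0)), (386, np.float64(-281.8), np.float64(-476.8), np.float64(52.8))]
210 [264 377] [-0.28213245 -0.42397179  0.21643581] [-0.28218126 -0.47912333  0.21626693] -0.4515312237641115 -0.28176801368155135
220 [258 383] [-0.28156292 -0.4242549   0.2353373 ] [-0.28209653 -0.47915573  0.233567  ] -0.4514893323774289 -0.2817872888694857
230 [252 389] [-0.28193911 -0.42397141  0.2481154 ] [-0.28230242 -0.47935216  0.24702556] -0.45154118751710604 -0.28173465015173166
238 [248 393] [-0.28212688 -0.42412131  0.2571979 ] [-0.2819098  -0.47886316  0.25782053] -0.4516310773440823 -0.2817567902919807
```

>>> jog_arm(
  series=[
    [-1,0,0,0,0,0,1],
    [-1,4,0,0,0,0,1],
    [-1,8,0,0,0,0,1],
    [-1,12,0,0,0,0,1],
    [-1,14,0,0,0,0,1],
    [-1,15,0,0,0,0,1],
    [-1,15,0,0,0,0,1],
  ],
)

```text
time: 8.55
position: [0.5775, -0.0328, 0.0552]
tool_rot: [-0.504, -0.162, 0.26, 0.807]
ft_force: [0.4, 0.2, -2.4]
grip_width: 0.056
```

```bash
cat > st.py <<'E'
from h import *
from rig import *
import sys
o=get_obs();print(o["time"],"tcp-recess mm",((M@o["position"]-[-.304,-.4505,.2019])*1000).round(1),"F deck",(M@o["ft_force"]).round(1),o["grip_width"])
if len(sys.argv)>1:
    n=sys.argv[1]; c=camera("wrist"); np.savez(n+".npz",**c); crop(c,200,100,440,340,n,2)
    W=cloud(c)@M.T
    b=W[205:350,300:340].reshape(-1,3); b=b[(b[:,0]<-.27)&(b[:,0]>-.325)]; h=(b[:,2]-.2019)*1000; h=h[(h>30)&(h<120)]
    print("block-area h hist",np.histogram(h,np.arange(36,100,2)))
E
python3 st.py w4
```

```text
8.55 tcp-recess mm [1.5 0.5 7.1] F deck [-1.1 -0.4 -2.1] 0.05602963932805935
block-area h hist (array([  63,   77,   70,  116, 1721,  140,    0,    0,    0,    0,    0,
          0,    0,    0,    0,    0,    0,    0,    0,    0,    0,    0,
          0,    0,    0,    0,    3,   31,  599,  446,    2]), array([36, 38, 40, 42, 44, 46, 48, 50, 52, 54, 56, 58, 60, 62, 64, 66, 68,
       70, 72, 74, 76, 78, 80, 82, 84, 86, 88, 90, 92, 94, 96, 98]))
```

View pics/w4.png

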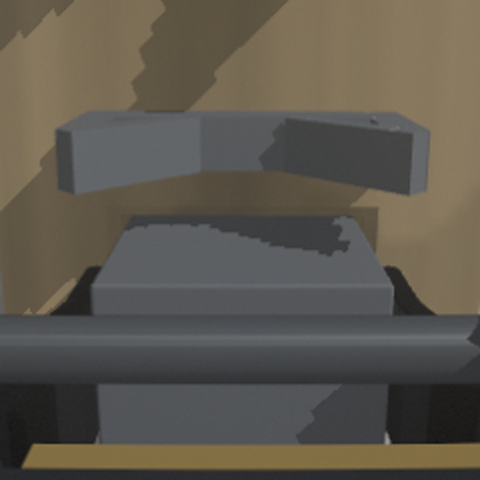

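>>> jog_arm(
  series=[
    [0,1,0,0,0,0,1],
    [0,2,0,0,0,0,1],
    [0,3,0,0,0,0,1],
    [0,3,0,0,0,0,1],
  ],
)

```text
time: 9.1
position: [0.5774, -0.0325, 0.0541]
tool_rot: [-0.505, -0.163, 0.259, 0.807]
ft_force: [-1.3, -3.5, 4.9]
grip_width: 0.0558
```

```bash
python3 st.py w5
```

```text
9.1 tcp-recess mm [1.3 0.5 5.9] F deck [0.2 3.1 5.3] 0.05582935931217415
block-area h hist (array([  68,   77,   76,  888, 1043,    3,    0,    0,    0,    0,    0,
          0,    0,    0,    0,    0,    0,    0,    0,    0,    0,    0,
          0,    0,    0,    0,   13,  258,  814,   18,    0]), array([36, 38, 40, 42, 44, 46, 48, 50, 52, 54, 56, 58, 60, 62, 64, 66, 68,
       70, 72, 74, 76, 78, 80, 82, 84, 86, 88, 90, 92, 94, 96, 98]))
```

>>> jog_arm(
  series=[
    [0,1.5,0,0,0,0,1],
    [0,3,0,0,0,0,1],
    [0,3,0,0,0,0,1],
    [0,3,0,0,0,0,1],
  ],
)

```text
time: 9.65
position: [0.5774, -0.0325, 0.054]
tool_rot: [-0.505, -0.163, 0.259, 0.807]
ft_force: [-1.0, -5.5, 17.9]
grip_width: 0.0555
```

```bash
python3 st.py w6
```

```text
9.65 tcp-recess mm [1.2 0.5 5.9] F deck [ 4.3  4.  17.8] 0.055541253136317
block-area h hist (array([  75,   71,   74,  910, 1018,    1,    0,    0,    0,    0,    0,
          0,    0,    0,    0,    0,    0,    0,    0,    0,    0,    0,
          0,    0,    0,    0,   12,  281,  783,   22,    0]), array([36, 38, 40, 42, 44, 46, 48, 50, 52, 54, 56, 58, 60, 62, 64, 66, 68,
       70, 72, 74, 76, 78, 80, 82, 84, 86, 88, 90, 92, 94, 96, 98]))
```

Block is home: its top stands 44.0 mm out of the deck and a 20 N push moves it no further. Releasing and retreating.

>>> jog_arm(
  series=[
    [0,-4,0,0,0,0,1],
    [0,-4.5,0,0,0,0,-1],
    [0,-4.5,0,0,0,0,-1],
    [0,-4.5,0,0,0,0,-1],
    [0,-4.5,0,0,0,0,-1],
    [0,-4.5,0,0,0,0,-1],
    [0,-4.5,0,0,0,0,-1],
    [0,-30,0,0,0,0,-1],
    [0,-80,0,0,0,0,-1],
    [0,-130,0,0,0,0,-1],
    [0,-130,0,0,0,0,-1],
    [0,-130,0,0,0,0,-1],
  ],
)

```text
time: 11.2
position: [0.6085, -0.0767, 0.1663]
tool_rot: [-0.504, -0.162, 0.26, 0.808]
ft_force: [0.0, 0.3, -0.3]
grip_width: 0.087
```

```bash
python3 - <<'E'
from h import *
from rig import *
o=get_obs();print(o["time"],o["position"],o["ft_force"],o["grip_width"])
c=camera("wrist"); np.savez("w7.npz",**c); cv2.imwrite("pics/w7.png",c["img"][:,:,::-1])
W=cloud(c)@M.T; A=W.reshape(-1,3)
m=(abs(A[:,0]+.304)<.03)&(abs(A[:,1]+.4505)<.035)&(A[:,2]-.2019>.036)&(A[:,2]-.2019<.055); t=A[m]
print(m.sum(),(np.median(t[:,2])-.2019)*1000,t[:,:2].min(0),t[:,:2].max(0))
u=t; k=np.linalg.svd(u-u.mean(0))[2][2]; print("top normal (deck)",k)
# lens from both cams, tilt pos
for n in("top0","scene0"):
    P=cloud(load(n)).reshape(-1,3); m=(abs(P[:,0]-.5)<.09)&(abs(P[:,1]-.3)<.09)&(P[:,2]>.045); L=P[m]
    from scipy.optimize import least_squares
    def f(x): # axis point x,y, yaw at z=.038
        d=ang(np.degrees(x[2])); v=L-np.array([x[0],x[1],x[3]]); r=np.linalg.norm(v-np.outer(v@d,d),axis=1); return r-.029
    s=least_squares(f,[.505,.297,np.radians(55),.038],loss="soft_l1",f_scale=.002); d=ang(np.degrees(s.x[2])); a=(L-np.array([s.x[0],s.x[1],s.x[3]]))@d
    mid=np.array([s.x[0],s.x[1]])+d[:2]*(a.min()+a.max())/2
    print(n,np.degrees(s.x[2]),s.x[3],mid,np.ptp(a), abs(s.fun).mean())
E
```

```text
11.2 [ 0.60849173 -0.07669639  0.16630636] [ 0.00160307  0.25350501 -0.25448464] 0.0869732851846113
4734 43.99288860972547 [-0.32934572 -0.47870466] [-0.28492988 -0.42236795]
top normal (deck) [0.01964478 0.00224905 0.99980449]
top0 54.54365756319878 0.03801550089227208 [0.50546197 0.30094784] 0.11179335539395219 0.0023813146274883888
scene0 53.352142069530096 0.03848683304906519 [0.50514696 0.30308405] 0.10933971078308369 0.001707548868963117
```

View pics/w7.png

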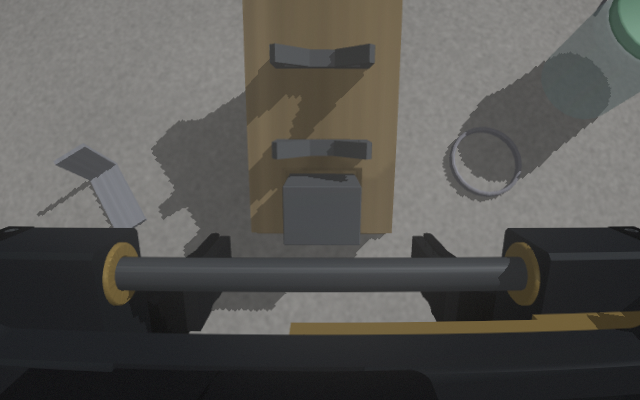

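```bash
python3 - <<'E'
from h import *
from rig import *
rel([.55,.10,.26],frame(ang(0),DN))
rel([.505,.302,.2],frame(ang(-36),DN))
E
```

```text
rel mm [ 55.6  -6.8 200.5] rv [-0.441   0.6116 -0.1437]
rel mm [137.  130.8 344.9] rv [-0.3939  1.2279 -0.2867]
```

>>> jog_arm(
  series=[
    [28,-6,100,-0.22,0.306,-0.072,-1],
    [56,-7,200,-0.441,0.612,-0.144,-1],
    [56,-7,200,-0.441,0.612,-0.144,-1],
    [56,-7,200,-0.441,0.612,-0.144,-1],
    [56,-7,200,-0.441,0.612,-0.144,-1],
    [97,60,272,-0.418,0.92,-0.215,-1],
    [137,131,345,-0.394,1.228,-0.287,-1],
    [137,131,345,-0.394,1.228,-0.287,-1],
    [137,131,345,-0.394,1.228,-0.287,-1],
    [137,131,345,-0.394,1.228,-0.287,-1],
    [137,131,345,-0.394,1.228,-0.287,-1],
  ],
)

```text
time: 12.62
position: [0.5052, 0.301, 0.1991]
tool_rot: [0.673, -0.218, 0.219, -0.672]
ft_force: [0.8, -0.4, -0.5]
grip_width: 0.0867
```

```bash
cat > lens.py <<'E'
from h import *
from rig import *
from scipy.optimize import least_squares
import sys
o=get_obs();print(o["time"],o["q"].round(2),o["position"],o["ft_force"],o["grip_width"])
c=camera("wrist"); n=sys.argv[1]; np.savez(n+".npz",**c); cv2.imwrite("pics/"+n+".png",c["img"][:,:,::-1])
P=cloud(c)[:226].reshape(-1,3); m=(abs(P[:,0]-.505)<.09)&(abs(P[:,1]-.3)<.09)&(P[:,2]>.042)&(P[:,2]<.075); L=P[m]
def f(x):
    d=ang(np.degrees(x[2])); v=L-np.array([x[0],x[1],x[3]]); r=np.linalg.norm(v-np.outer(v@d,d),axis=1); return r-.029
s=least_squares(f,[.505,.302,np.radians(54),.038],loss="soft_l1",f_scale=.001); d=ang(np.degrees(s.x[2])); a=(L-np.array([s.x[0],s.x[1],s.x[3]]))@d
print(len(L),np.degrees(s.x[2]),s.x[3],np.array([s.x[0],s.x[1]])+d[:2]*(a.min()+a.max())/2,np.ptp(a),abs(s.fun).mean())
E
python3 lens.py w8
```

```text
12.625 [ 0.35  0.51  1.55 -0.    1.08  0.98] [0.50523402 0.30101149 0.19908607] [ 0.84596157 -0.43388418 -0.50253386] 0.08666518244280998
6286 54.845605363487586 0.037616022548868304 [0.51161384 0.31002592] 0.08866199932749419 0.0006045509528507048
```

View pics/w8.png

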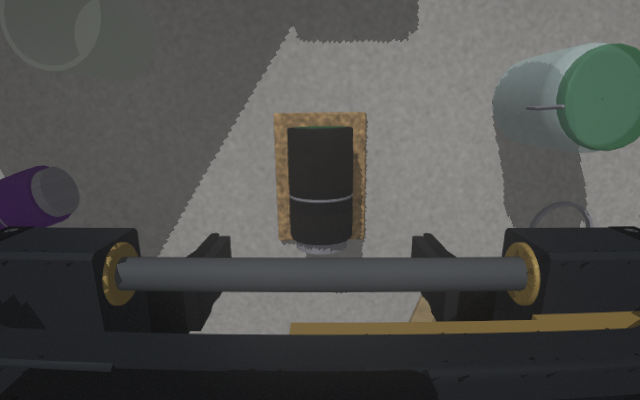

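```bash
python3 - <<'E'
from h import *
rel([.5054,.3013,.0205],frame(ang(-35.2),DN))
E
```

```text
rel mm [ -1.3 179.1   0.4] rv [ 0.0008 -0.0142  0.0028]
```

>>> jog_arm(
  series=[
    [0,60,0,0,-0.014,0.001,-1],
    [0,120,0,0,-0.014,0.001,-1],
    [0,150,0,0,-0.014,0.001,-1],
    [0,170,0,0,-0.014,0.001,-1],
    [0,178,0,0,-0.014,0.001,-1],
    [0,178,0,0,-0.014,0.001,-1],
    [0,178,0,0,-0.014,0.001,-1],
  ],
)

```text
time: 13.55
position: [0.5077, 0.3012, 0.0233]
tool_rot: [-0.673, 0.213, -0.216, 0.674]
ft_force: [-0.3, -1.1, 0.0]
grip_width: 0.0872
```

```bash
python3 lens.py w9; python3 - <<'E'
from h import *
rel([.5054,.3013,.0200],frame(ang(-35.2),DN))
E
```

```text
13.55 [ 0.35  0.76  1.66 -0.    0.71  0.96] [0.50770695 0.3011707  0.02329334] [-0.32368345 -1.05828615  0.02468216] 0.08722677957402297
11125 54.75518430143872 0.03731321041596762 [0.52817338 0.33352598] 0.03252804484117344 0.001027981487834947
rel mm [-1.9  3.4 -1.3] rv [-0.0026 -0.0007  0.0037]
```

View pics/w9.png

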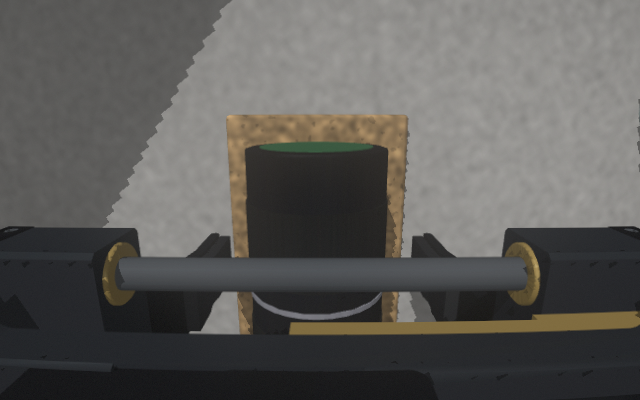

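>>> jog_arm(
  series=[
    [-1,1,-0.5,0,0,0,-1],
    [-1,1,-0.5,0,0,0,-1],
    [-1,1,-0.5,0,0,0,-1],
  ],
)

```text
time: 13.98
position: [0.5056, 0.3015, 0.0214]
tool_rot: [-0.674, 0.213, -0.215, 0.674]
ft_force: [0.4, -0.2, -0.8]
grip_width: 0.0867
```

>>> jog_arm(
  series=[
    [0,0,0,0,0,0,1],
    [0,0,0,0,0,0,1],
    [0,0,0,0,0,0,1],
    [0,0,0,0,0,0,1],
    [0,0,0,0,0,0,1],
    [0,0,0,0,0,0,1],
    [0,0,0,0,0,0,1],
    [0,0,0,0,0,0,1],
  ],
  grip_force=30,
)

```text
time: 14.98
position: [0.5056, 0.3014, 0.0212]
tool_rot: [0.674, -0.213, 0.215, -0.674]
ft_force: [0.4, -0.0, 1.2]
grip_width: 0.0576
```

```bash
python3 - <<'E'
from h import *
from rig import *
o=get_obs();print(o["time"],o["position"],o["ft_force"],o["grip_width"]); print(R.from_quat(o["tool_rot"]).as_matrix().round(4))
# above cradle: lens 80 above seat
p=from_deck(-.229,-.4505,.2019+.045+.080)+zd*(-.019); print(p)
rel([o["position"][0],o["position"][1],.22],frame(ang(-35.2),DN))
rel([.53,.15,.26],frame(ang(0),DN))
rel(p,FR)
E
```

```text
14.975 [0.50562038 0.30137824 0.02116749] [ 0.38637302 -0.00495763  1.17468288] 0.0576397797848846
[[ 8.169e-01  2.300e-03  5.768e-01]
 [-5.768e-01 -8.000e-04  8.169e-01]
 [ 2.300e-03 -1.000e+00  7.000e-04]]
[ 0.56470861 -0.0140685   0.17635169]
rel mm [ 5.000e-01 -1.988e+02  1.000e-01] rv [-0.0007 -0.0004  0.0023]
rel mm [ 107.8 -238.7 -109.4] rv [ 0.     -0.6148  0.0025]
rel mm [ 230.6 -154.8 -223.5] rv [ 0.3948 -1.2145  0.283 ]
```

>>> jog_arm(
  series=[
    [0,-10,0,0,0,0,1],
    [0,-40,0,0,0,0,1],
    [0,-90,0,0,0,0,1],
    [0,-145,0,0,0,0,1],
    [0,-200,0,0,0,0,1],
    [36,-220,-36,0,-0.15,0,1],
    [72,-238,-72,0,-0.31,0.001,1],
    [108,-239,-109,0,-0.46,0.002,1],
    [108,-239,-109,0,-0.615,0.002,1],
    [108,-239,-109,0,-0.615,0.002,1],
    [150,-220,-150,0.13,-0.8,0.09,1],
    [190,-200,-190,0.26,-1.0,0.19,1],
    [230,-170,-223,0.395,-1.2145,0.283,1],
    [231,-155,-223,0.395,-1.2145,0.283,1],
    [231,-155,-223,0.395,-1.2145,0.283,1],
    [231,-155,-223,0.395,-1.2145,0.283,1],
    [231,-155,-223,0.395,-1.2145,0.283,1],
  ],
)

```text
time: 17.1
position: [0.5652, -0.0129, 0.1768]
tool_rot: [-0.505, -0.162, 0.26, 0.807]
ft_force: [0.1, -1.3, -4.0]
grip_width: 0.0572
```

```bash
cat > st2.py <<'E'
from h import *
from rig import *
import sys
o=get_obs();print(o["time"],"tcp deck mm rel cradle(-.229,-.4505,45)",((M@o["position"]-[-.229,-.4505,.2469])*1000).round(1),"F deck",(M@o["ft_force"]).round(1),o["grip_width"])
print("tool in deck",(M@R.from_quat(o["tool_rot"]).as_matrix()).round(3).tolist())
n=sys.argv[1]; 
for k in sys.argv[2:] or ["wrist"]:
    c=camera(k); np.savez(n+k+".npz",**c); cv2.imwrite("pics/"+n+k+".png",c["img"][:,:,::-1])
E
python3 st2.py a1_ wrist scene top
```

```text
17.1 tcp deck mm rel cradle(-.229,-.4505,45) [ 0.8 -1.1 61.2] F deck [-2.8  0.7 -3.1] 0.057243699020509416
tool in deck [[-0.001, -0.001, 1.0], [-1.0, 0.0, -0.001], [-0.0, -1.0, -0.001]]
```

View pics/a1_wrist.png

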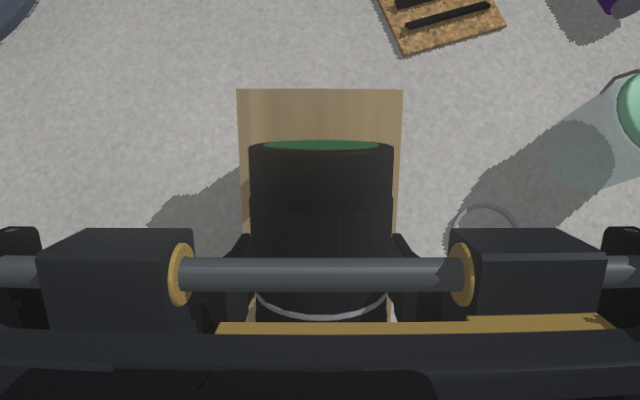

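View pics/a1_scene.png

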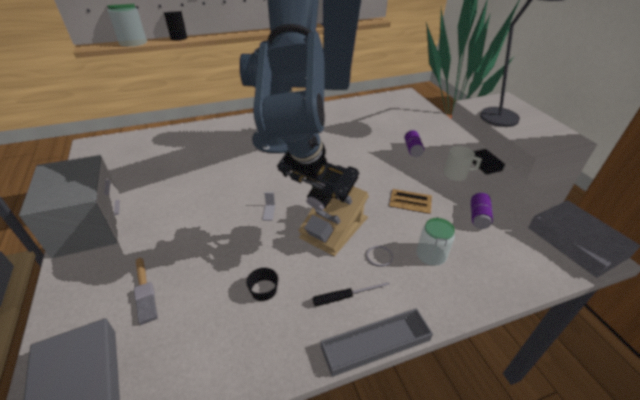

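```bash
cat > lf.py <<'E'
from h import *
from scipy.optimize import least_squares
import sys
def fit(n,vis=226):
    c=load(n); A=(cloud(c)@M.T)[:vis,240:400].reshape(-1,3)
    A=A[(abs(A[:,1]+.4505)<.035)&(A[:,0]>-.235)&(A[:,0]<-.15)&(A[:,2]>.2019+.055)&(A[:,2]<.38)]
    def f(x):
        d=np.array([1,x[2],x[3]]);d/=np.linalg.norm(d); v=A-np.array([-.19,x[0],x[1]]); return np.linalg.norm(v-np.outer(v@d,d),axis=1)-.029
    s=least_squares(f,[-.4505,np.median(A[:,2])-.025,0,0],loss="soft_l1",f_scale=.001)
    x=s.x; g=abs(s.fun)<.003; xf=np.percentile(A[g][:,0],99.7)
    xc=xf-.055
    print(n,len(A),"front x",xf,"centre x",xc,"y at c",(x[0]+x[2]*(xc+.19))*1000,"height above deck",(x[1]+x[3]*(xc+.19)-.2019)*1000,"slopes",x[2:],abs(s.fun).mean())
if __name__=="__main__": fit(sys.argv[1])
E
python3 lf.py a1_wrist
```

```text
a1_wrist 12116 front x -0.17384263888294518 centre x -0.22884263888294518 y at c -452.08745289764056 height above deck 124.22580396958979 slopes [-0.00215081 -0.04866716] 0.00143306327233222
```

```bash
python3 - <<'E'
from h import *
A=(cloud(load("a1_wrist"))@M.T)[:,305:335].reshape(-1,3)
for x in np.arange(-.235,-.17,.005):
    s=A[(abs(A[:,0]-x)<.0025)&(abs(A[:,1]+.452)<.006)&(A[:,2]>.3)&(A[:,2]<.38)]; print(round(x,3),len(s),(np.median(s[:,2])-.2019)*1000 if len(s) else 0)
# pre-lift same in world for w8
W=cloud(load("w8")); d=ang(54.85); n=np.array([-d[1],d[0],0]); P=W.reshape(-1,3)-[.5054,.3013,0]
print()
for a in np.arange(-.055,.06,.01):
    s=P[(abs(P@d-a)<.003)&(abs(P@n)<.006)&(P[:,2]>.03)&(P[:,2]<.08)]; print(round(a,3),len(s),np.median(s[:,2])*1000 if len(s) else 0)
E
```

```text
-0.235 277 151.41978972802147
-0.23 373 151.20022981336814
-0.225 277 151.40307749829014
-0.22 0 0
-0.215 0 0
-0.21 248 151.63864260387396
-0.205 408 151.64877401929198
-0.2 424 151.66504987863246
-0.195 446 151.3814212449631
-0.19 428 151.086910210715
-0.185 444 151.05496148311013
-0.18 460 151.0565044018671
-0.175 688 148.31228315584607

-0.055 37 61.22674784737062
-0.045 59 64.6097173114219
-0.035 91 66.3072424765138
-0.025 89 66.54273547790693
-0.015 100 66.30334043424416
-0.005 95 66.31308934387948
0.005 104 66.5068215919667
0.015 109 66.61059154357754
0.025 108 66.7842078818841
0.035 98 66.30323411183964
0.045 115 66.14533215888109
0.055 76 65.48493296731897
```

>>> jog_arm(
  series=[
    [-1.3,30,2.5,0,0,0,1],
    [-1.3,55,2.5,0,0,0,1],
    [-1.3,66,2.5,0,0,0,1],
    [-1.3,71,2.5,0,0,0,1],
    [-1.3,73,2.5,0,0,0,1],
    [-1.3,73,2.5,0,0,0,1],
    [-1.3,73,2.5,0,0,0,1],
  ],
)

```text
time: 18.12
position: [0.5449, 0.0128, 0.1125]
tool_rot: [-0.505, -0.163, 0.259, 0.807]
ft_force: [0.3, -0.4, -4.0]
grip_width: 0.0575
```

```bash
python3 st2.py a2_ wrist; python3 lf.py a2_wrist
```

```text
18.125 tcp deck mm rel cradle(-.229,-.4505,45) [  2.    0.4 -11. ] F deck [-2.2 -0.1 -3.4] 0.05746968585320964
tool in deck [[0.0, -0.001, 1.0], [-1.0, -0.001, 0.0], [0.001, -1.0, -0.001]]
a2_wrist 11614 front x -0.17260679563867182 centre x -0.2276067956386718 y at c -450.5133531364224 height above deck 52.348098155156755 slopes [-0.00152307 -0.05686382] 0.0009356836821938585
```

View pics/a2_wrist.png

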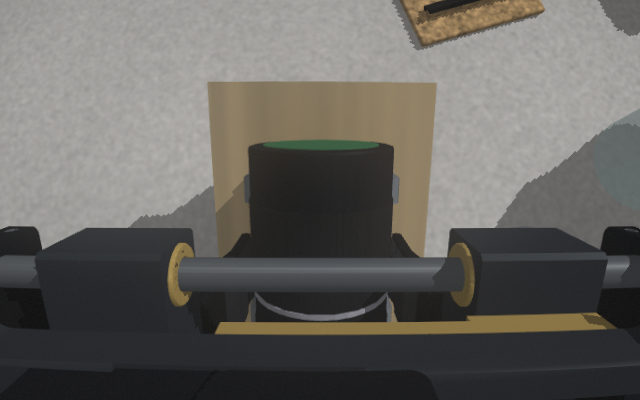

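>>> jog_arm(
  series=[
    [0,2,0,0,0,0,1],
    [0,4,0,0,0,0,1],
    [0,5,0,0,0,0,1],
    [0,6,0,0,0,0,1],
    [0,7,0,0,0,0,1],
    [0,7,0,0,0,0,1],
  ],
)

```text
time: 18.92
position: [0.5433, 0.015, 0.1077]
tool_rot: [-0.505, -0.163, 0.259, 0.807]
ft_force: [-0.1, -3.3, 7.7]
grip_width: 0.057
```

```bash
python3 st2.py a3_ wrist; python3 lf.py a3_wrist
```

```text
18.925 tcp deck mm rel cradle(-.229,-.4505,45) [  2.3   0.5 -16.5] F deck [1.  2.  8.1] 0.05696539105091523
tool in deck [[0.0, -0.001, 1.0], [-1.0, -0.001, 0.0], [0.001, -1.0, -0.001]]
a3_wrist 11321 front x -0.17238206753726454 centre x -0.22738206753726453 y at c -450.48676205766225 height above deck 46.80225504805624 slopes [-0.00208166 -0.04867181] 0.0007933705928186129
```

>>> jog_arm(
  series=[
    [0,-0.5,-1,0,0,0,1],
    [0,-0.5,-2,0,0,0,1],
    [0,-0.5,-3,0,0,0,1],
    [0,-0.5,-3.5,0,0,0,1],
    [0,-0.5,-3.5,0,0,0,1],
  ],
)

```text
time: 19.6
position: [0.5436, 0.0145, 0.1074]
tool_rot: [-0.502, -0.162, 0.26, 0.809]
ft_force: [-2.8, 0.8, 12.0]
grip_width: 0.0575
```

```bash
python3 st2.py a4_ wrist; python3 lf.py a4_wrist
```

```text
19.6 tcp deck mm rel cradle(-.229,-.4505,45) [  1.7   0.5 -16.5] F deck [7.3 1.8 9.8] 0.0574772712660731
tool in deck [[-0.0, 0.005, 1.0], [-1.0, -0.001, -0.0], [0.001, -1.0, 0.005]]
a4_wrist 11334 front x -0.17307573098364484 centre x -0.22807573098364484 y at c -450.53164745360897 height above deck 46.672095346552176 slopes [-0.00311169 -0.04634588] 0.0007515819205433111
```

>>> jog_arm(
  series=[
    [0,-1.5,0,0,0,0,1],
    [0,-2.5,0,0,0,0,1],
    [0,-2.5,0,0,0,0,1],
    [0,-2.5,-1,0,0,0,1],
    [0,-2.5,-1,0,0,0,1],
  ],
)

```text
time: 20.27
position: [0.5449, 0.0124, 0.1068]
tool_rot: [-0.503, -0.162, 0.26, 0.808]
ft_force: [-2.0, 4.2, 1.9]
grip_width: 0.0575
```

```bash
python3 st2.py a5_ wrist scene top; python3 lf.py a5_wrist; python3 -c "
from h import *
crop(load('a5_scene'),280,170,380,260,'a5s',7); crop(load('a5_top'),260,150,350,230,'a5t',7)"
```

```text
20.275 tcp deck mm rel cradle(-.229,-.4505,45) [ -0.8   0.7 -16. ] F deck [ 5.  -0.8 -0.3] 0.05745824765142227
tool in deck [[-0.0, 0.003, 1.0], [-1.0, 0.0, -0.0], [-0.0, -1.0, 0.003]]
a5_wrist 11343 front x -0.17548513650863629 centre x -0.23048513650863628 y at c -450.30796922500474 height above deck 47.12899490975123 slopes [-0.00236598 -0.04944334] 0.0007387660725063454
```

View pics/a5s.png

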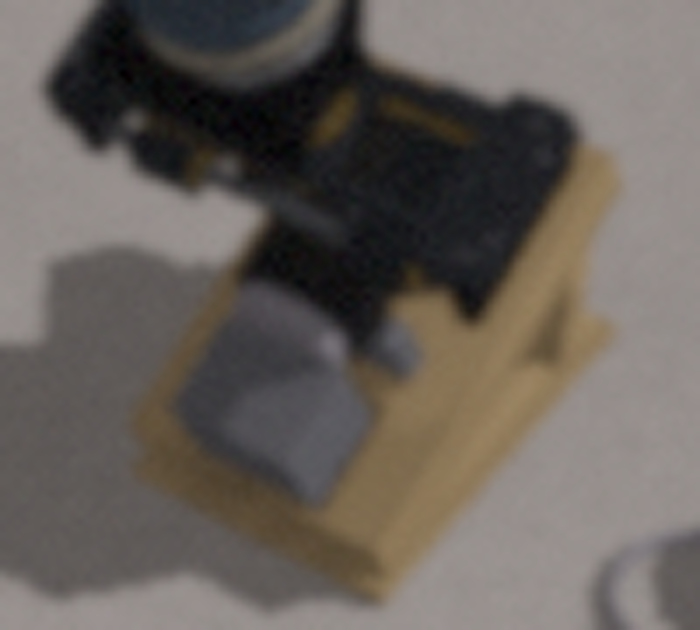

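View pics/a5t.png

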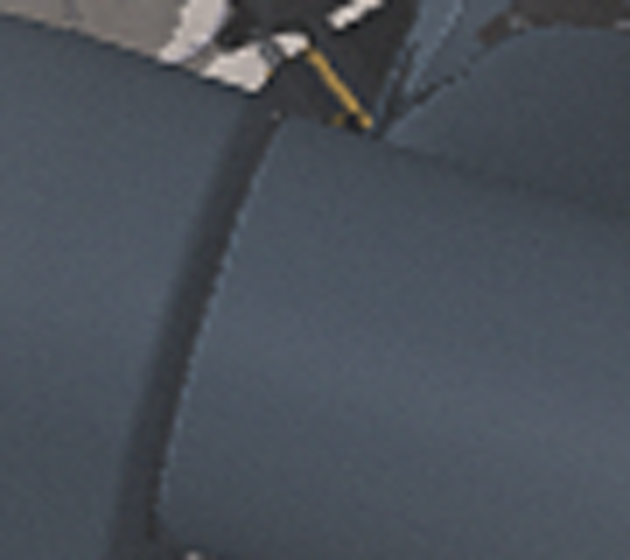

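The lens slid to centre x −0.2305, where its mount meets the stop face at −0.285. With little normal load there is still 7 N along the slope, so it is against the stop. Next I'll press it into the V's, then soften the grip while still holding.

>>> jog_arm(
  series=[
    [0,1,0.5,0,0,0,1],
    [0,2,0.5,0,0,0,1],
    [0,2.5,0.5,0,0,0,1],
    [0,2.5,0.5,0,0,0,1],
    [0,2.5,0.5,0,0,0,1],
  ],
)

```text
time: 21.05
position: [0.545, 0.0124, 0.1063]
tool_rot: [-0.504, -0.163, 0.26, 0.807]
ft_force: [-2.7, 2.6, 10.4]
grip_width: 0.0572
```

```bash
python3 st2.py a6_ wrist; python3 lf.py a6_wrist
```

```text
21.05 tcp deck mm rel cradle(-.229,-.4505,45) [ -1.1   0.5 -16.4] F deck [7.9 0.7 7.8] 0.05720302520929852
tool in deck [[0.0, 0.0, 1.0], [-1.0, -0.001, 0.0], [0.001, -1.0, 0.0]]
a6_wrist 11354 front x -0.17573034254681427 centre x -0.23073034254681427 y at c -450.39682045842324 height above deck 46.84769977042849 slopes [-0.0034411 -0.0478502] 0.0007923051772444612
```

>>> jog_arm(
  series=[
    [0,-1,0.5,0,0,0,1],
    [0,-1,0.5,0,0,0,1],
    [0,-1,0.5,0,0,0,1],
    [0,-1,0.5,0,0,0,1],
  ],
  grip_force=4,
)

```text
time: 21.6
position: [0.5452, 0.0123, 0.106]
tool_rot: [-0.505, -0.163, 0.26, 0.807]
ft_force: [-1.1, 2.0, 5.8]
grip_width: 0.058
```

```bash
python3 st2.py a7_ wrist; python3 lf.py a7_wrist
```

```text
21.6 tcp deck mm rel cradle(-.229,-.4505,45) [ -1.4   0.5 -16.6] F deck [ 4.6 -0.3  4.2] 0.057986781000350374
tool in deck [[0.0, -0.001, 1.0], [-1.0, -0.001, 0.0], [0.001, -1.0, -0.001]]
a7_wrist 11497 front x -0.1756662124361438 centre x -0.2306662124361438 y at c -450.5399866008929 height above deck 46.734700984537106 slopes [-0.00364279 -0.04784927] 0.0007734389218857206
```

>>> jog_arm(
  series=[
    [0,-0.5,0.5,0,0,0,-1],
    [0,-0.5,0.5,0,0,0,-1],
    [0,-0.5,0.5,0,0,0,-1],
    [0,-0.5,0.5,0,0,0,-1],
    [0,-0.5,0.5,0,0,0,-1],
    [0,-0.5,0.5,0,0,0,-1],
    [0,-0.5,0.5,0,0,0,-1],
  ],
)

```text
time: 22.52
position: [0.5446, 0.0127, 0.1062]
tool_rot: [-0.504, -0.162, 0.26, 0.807]
ft_force: [-0.6, -0.5, 0.4]
grip_width: 0.0873
```

```bash
python3 st2.py a8_ wrist; python3 lf.py a8_wrist
```

```text
22.525 tcp deck mm rel cradle(-.229,-.4505,45) [ -0.6   0.7 -16.7] F deck [0.1 0.8 0.4] 0.08732810036907417
tool in deck [[0.0, 0.0, 1.0], [-1.0, -0.0, 0.0], [0.0, -1.0, 0.0]]
a8_wrist 11221 front x -0.175596897373294 centre x -0.230596897373294 y at c -450.5479116380636 height above deck 46.81447946507453 slopes [-0.00467036 -0.05060063] 0.0007923028019813074
```

View pics/a8_wrist.png

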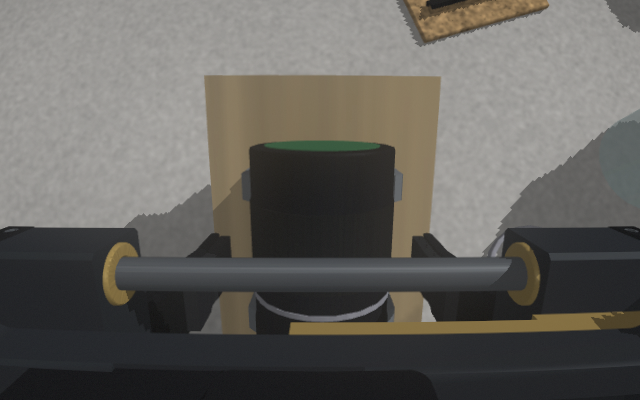

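Released; the lens didn't move and forces are zero. Retreating straight out, then a final check.

>>> jog_arm(
  series=[
    [0,-15,0,0,0,0,-1],
    [0,-40,0,0,0,0,-1],
    [0,-80,0,0,0,0,-1],
    [0,-130,0,0,0,0,-1],
    [0,-150,0,0,0,0,-1],
    [30,-170,-60,0,0,0,-1],
    [60,-190,-120,0,0,0,-1],
    [90,-200,-180,0,0,0,-1],
    [90,-200,-180,0,0,0,-1],
    [90,-200,-180,0,0,0,-1],
  ],
)

```text
time: 23.82
position: [0.7636, -0.1385, 0.2056]
tool_rot: [-0.504, -0.162, 0.26, 0.808]
ft_force: [-0.9, -0.4, 0.3]
grip_width: 0.0869
```

```bash
python3 st2.py b1_ wrist scene top; python3 -c "
from h import *
crop(load('b1_scene'),280,165,390,265,'b1s',6); crop(load('b1_top'),250,140,370,240,'b1t',6)
A=(cloud(load('b1_scene'))@M.T).reshape(-1,3)
for n in('b1_top','b1_scene'):
    A=(cloud(load(n))@M.T).reshape(-1,3)
    for x in np.arange(-.32,-.165,.01):
        s=A[(abs(A[:,0]-x)<.004)&(abs(A[:,1]+.4505)<.006)]; h=(s[:,2]-.2019)*1000; h=h[(h>-30)&(h<100)]; print(round(x,3),round(float(np.median(h)),1) if len(h) else None,end=' ; ')
    print()
"
```

```text
23.825 tcp deck mm rel cradle(-.229,-.4505,45) [-182.3  -88.9  182.5] F deck [0.3 1.  0.2] 0.08694018181613274
tool in deck [[-0.001, 0.001, 1.0], [-1.0, 0.0, -0.001], [-0.0, -1.0, 0.001]]
-0.32 None ; -0.31 None ; -0.3 None ; -0.29 None ; -0.28 None ; -0.27 None ; -0.26 None ; -0.25 None ; -0.24 None ; -0.23 None ; -0.22 None ; -0.21 None ; -0.2 None ; -0.19 None ; -0.18 None ; -0.17 None ; 
-0.32 None ; -0.31 45.4 ; -0.3 45.4 ; -0.29 44.6 ; -0.28 68.2 ; -0.27 74.6 ; -0.26 74.6 ; -0.25 74.2 ; -0.24 74.4 ; -0.23 74.1 ; -0.22 74.8 ; -0.21 75.7 ; -0.2 75.0 ; -0.19 74.2 ; -0.18 75.0 ; -0.17 72.4 ;
```

View pics/b1_top.png

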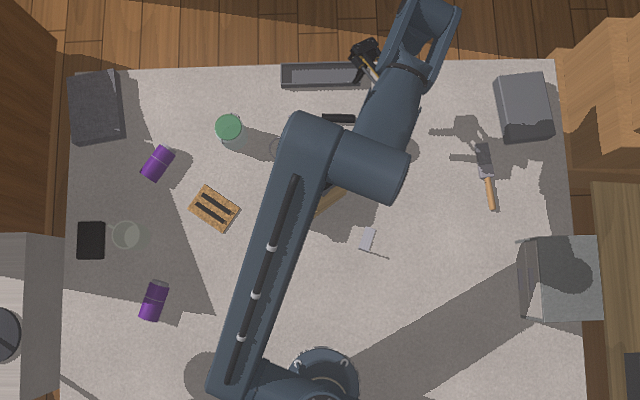

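View pics/b1s.png

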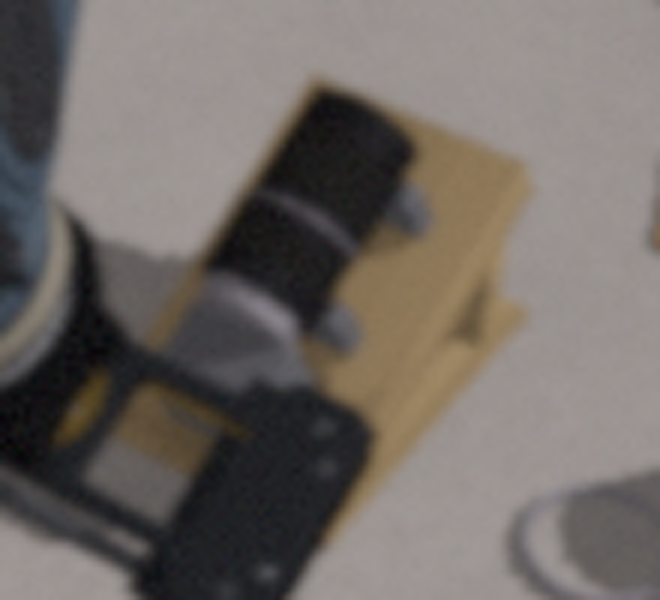

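View pics/b1_wrist.png

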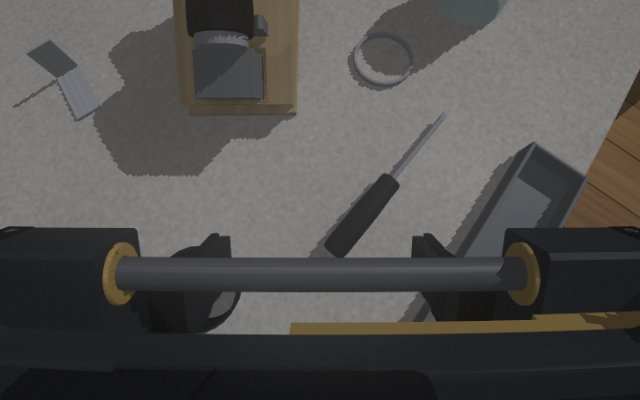

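```bash
python3 - <<'E'
from h import *
from rig import *
A=(cloud(load("b1_wrist"))@M.T)[:200].reshape(-1,3); h=(A[:,2]-.2019)*1000
for x in np.arange(-.325,-.24,.006):
    s=(abs(A[:,0]-x)<.003)&(abs(A[:,1]+.4505)<.008)&(h>-5)&(h<90); print(round(x,3),round(float(np.median(h[s])),1) if s.sum() else None,end='; ')
o=get_obs(); print(o["time"],o["joint_velocities"].round(3)); print(hand_in())
E
```

```text
-0.325 44.0; -0.319 44.2; -0.313 44.1; -0.307 44.2; -0.301 44.5; -0.295 44.5; -0.289 44.7; -0.283 67.4; -0.277 69.0; -0.271 73.2; -0.265 73.3; -0.259 73.7; -0.253 73.8; -0.247 None; -0.241 None; 23.975 [ 0.005 -0.016  0.006 -0.    -0.004  0.001]
the job is handed in; nothing more can be done
None
```

I pressed the grey stop block home in the recess, then laid the black zoom lens in both V saddles with its metal mount down against the block. The job was handed in at about 24 s; `hand_in()` gives no verdict.

- **Stop block:** it held against a 20 N push with its top 44.0 mm out of the deck, as required. In the last view its top read 44.0 to 44.7 mm. It leans about 1 degree and sits about 3 mm to the downhill side of the estimated recess centre, slightly over the 2 mm play but within measuring error.
- **Lens:** I lowered it until it touched the saddles and slid it down to the stop. I then pressed it in, softened the grip to 4 N while still holding, and only then let go. It did not shift on release or during the retreat.
- **Lens height:** its top line is even along the length, at about 73 to 75 mm above the deck against the expected 74 mm.
- **One disagreement:** a cylinder fit in the wrist view reported a 3 degree pitch and a height of 46.8 mm instead of 45. The top-line heights showed no such tilt, so I took that as an error of the fit.
- **Other objects:** the final views show the ones in sight, including both purple look-alikes, where they were. The arm hid the hood and may have hidden other things, so I did not recheck those.
- **Robot:** it ended well clear, with the gripper open and no contact force.

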